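# Strip the soft jaws off the machine vise

### The job

Strip the machine vise: slide both aluminium soft jaw plates out endwise, past the spring ball that holds each one, and put both into the blue tray, each standing or lying on the tray's floor and not on the other plate or on the clamp. Set them down gently, never dropping one, and leave the parallels, the strap clamp, the oil can, the brush, the tool holder and the micrometer where they are.

Things in the scene. Friction and masses are not known exactly. Their poses are not given: they have to be found in the camera images.
- vise: green machine vise bolted down, 330 mm long (x), 125 mm wide (y); origin at the centre of its underside. Its bed is 58 mm up; both jaws stand 44 mm above the bed (tops 102 mm up). The fixed jaw's face is at x = -50 mm, looks to +x, and the jaw is 75 mm deep behind it. A screw end stands out to x = 199 mm; two lugs at x = -30 mm reach to y = +-87 mm, 28 mm high
- moving_jaw: moving jaw of the vise, locked in place, 125 mm wide (y), 62 mm deep; origin at the foot of the middle of its face, on the bed; the face looks to -x, towards the fixed jaw. The free opening between the two plates is 55 to 80 mm
- fixed_plate_mid (a point): aluminium soft jaw plate of the fixed jaw: slab 18 mm thick (its x), 125 mm long (y), 44 mm high (z), 0.32 kg; this point is the slab's centre, half-way up. Its +x face is the bare clamping face, looking into the vise opening. It starts home: ends flush with the jaw's ends, back against the jaw, top level with the jaw's, underside on the bed. It can only slide endwise, along y, either way
- moving_plate_mid (a point): aluminium soft jaw plate of the moving jaw: slab 18 mm thick (its x), 125 mm long (y), 44 mm high (z), 0.32 kg; this point is the slab's centre, half-way up. Its +x face is the bare clamping face, looking into the vise opening. It starts home: ends flush with the jaw's ends, back against the jaw, top level with the jaw's, underside on the bed. It can only slide endwise, along y, either way
- fixed_plate_tongue (a point): middle of the T-shaped tongue on the back (-x side) of the fixed jaw's plate, 12 mm above its underside. The tongue runs the whole 125 mm, from 4 to 20 mm above the underside, and stands out 13 mm from the slab's back; above 20 mm both sides of the plate are plain, 18 mm apart
- moving_plate_tongue (a point): middle of the T-shaped tongue on the back (-x side) of the moving jaw's plate, 12 mm above its underside. The tongue runs the whole 125 mm, from 4 to 20 mm above the underside, and stands out 13 mm from the slab's back; above 20 mm both sides of the plate are plain, 18 mm apart
- fixed_ball (a point): spring ball at mid-length of the fixed jaw's T-slot, inside it, in a notch of the plate's tongue. The slot is open at both ends, with 1 mm play. About 15 N along the slot frees the plate; 5 mm on it has snapped out and drags with 6 to 8 N; 62 mm out the ball runs off the tongue's end and it slides almost freely; at 125 mm it is off
- moving_ball (a point): spring ball at mid-length of the moving jaw's T-slot, inside it, in a notch of the plate's tongue. The slot is open at both ends, with 1 mm play. About 15 N along the slot frees the plate; 5 mm on it has snapped out and drags with 6 to 8 N; 62 mm out the ball runs off the tongue's end and it slides almost freely; at 125 mm it is off
- tray: blue sheet-steel tray, fixed, 260 mm (x) by 180 mm (y), walls 4 mm thick and 32 mm high, floor 4 mm above the bench; origin at the centre of its underside. It stands on one side of the vise or the other
- clamp_mid (a point): dark steel strap clamp lying in the tray, 28 mm (x) by 62 mm (y) by 16 mm high; this point is its centre
- parallel_a_mid (a point): ground steel parallel lying on the vise bed between the plates, 12 mm (x) by 100 mm (y), 16 mm high; its centre
- parallel_b_mid (a point): the other parallel, the same size, beside the first
- taper_rack: wooden rack with drill chucks, centres and sleeves standing in it, fixed, 220 mm (x) by 110 mm (y), 120 mm high; origin at the centre of its underside. It stands on the other side of the vise from the tray
- oil_can: yellow oil can standing close beside the vise, on one side or the other: body 46 mm across and 72 mm high, spout up to 112 mm; origin at the centre of its underside. On that side it stands in the way of plates coming out
- brush: chip brush lying on the bench on the other side of the vise from the oil can, 190 mm long along its x, under 30 mm high
- micrometer: micrometer lying on the bench, 140 mm long along its x, 20 mm high
- tool_holder: tool holder with a turning tool standing on the bench, 75 x 34 mm, 64 mm high, the tool sticking out to x = 90 mm; origin at the centre of its underside
Mind the look-alikes: they are no part of the job. What is shaped like the part that bears moving_plate_mid but purple is not meant. What is shaped like the part that bears fixed_plate_mid but green is not meant.

How it is judged:
By the outcome, as a careful person would: the job done as asked, in the order asked, and still so for the second after the job is handed in, with the robot touching nothing.
It also fails if it takes over 67 s, if anything falls off the work surface, if the arm or the gripper's body presses on something with over 40 N, if the wrist force passes 120 N, or if a joint passes its speed limit or range.

### The arm

A 6-joint arm with a two-finger parallel gripper is mounted at the origin on the work surface. World frame = base frame: x ahead of the robot, y to its left, z up, the work surface at z = 0. Lengths are in mm, angles in rad, forces in N, time in s.
With the tool pointing down it reaches from about 350 to 775 mm from the base axis. Payload 7.3 kg.
Tool frame: the origin (TCP) lies on the centre line of the jaws, within the pads' length; the fingertips stand 22 mm ahead of it and the grasp point (between the pads) lies 3 mm ahead of it; z points along the fingers, y is the direction in which the jaws open and shut (so a half turn about z gives the same grasp; the last joint's range is limited). The gripper opens to 92 mm and grips with 3 to 60 N. Pads are 19 mm wide; open, the fingers measure 130 mm over their backs; the gripper's body (75 mm by 190 mm) begins 47 mm behind the grasp point.
Start: joints at [1.014, 0.342, 1.524, -0, 1.275, -0.146], TCP at [209.644, 481.348, 215.741] pointing down, gripper open.
Joint ranges: [-2.53, 2.53], [-0.77, 2.02], [0.04, 2.7], [-1, 4.14], [0.28, 2.66], [-3.11, 3.11]. Speed limits (rad/s): [2.57, 2.57, 3.14, 3.14, 3.14, 3.14].

### API

Orientations are given as [roll, pitch, yaw] about the fixed x, y, z axes, in that order (R = Rz(yaw) Ry(pitch) Rx(roll)).
In Python, from plant import get_obs, capture, close_job gives the robot as it stands.
- The arm moves only by the tool carry_out, never from a script. Its arguments are lists of equal length, an entry for each row: "xyz": the shift along the tool's x, y, z scaled (see below), a list of three; "dr": the turn, a rotation vector about the tool's x, y, z scaled (see below), a list of three. A call has 1 to 8 rows; each row shifts and turns the commanded pose from where the row before left it, along the tool's axes as they then stand; what a row does not reach is not made up. The controller multiplies each number of a shift by 0.06 m and each number of a turn by 8 degrees. A row lasts 1/8 s, in which the tool goes at most 62.5 mm and 10.7 degrees, less where a joint would pass 70% of its speed; a pose out of reach is approached as far as the arm can. A call with a number of a shift or a turn outside -1 to 1 is refused whole. A call with a gripper value outside its range is refused whole. "gripper" is the gripper's target within -1 to 1 (fully open at 1, half-way at 0, shut at -1), set as the call begins (left out, the last holds). The fingers move at their own pace and stop on an object; the grip force is fixed at half the most. Time passes only in rows, so rows that do not move let the fingers close. It gives the time, the measured TCP pose, the force and the opening at its end, in the units of the state.
- get_obs(): the state, without advancing time (a new reading comes with each control period).
- capture(name): name is "scene" or "side" or "wrist"; returns a dict with "image" (384x512x3 uint8, blue, green, red), "fx", "fy", "cx", "cy" (pixels), "pose" (4x4, takes a point from camera to world coordinates). Camera axes: x right, y up, looking along -z (the intrinsics and any distortion apply to the point x, -y, -z); pixel columns grow to the right and rows downward; lengths in mm; the calibration is good to about 2 mm. A picture is of the moment at which its call begins. There is no depth.
- close_job(): hands the job in, once; it reports no verdict.
The state is a dict: "time": time; "joint_positions": joint angles; "dq": joint speeds; "tau": joint torques, N m; "tool_pos": TCP position; "tcp_rot": TCP orientation; "contact_force": force on the tool from outside, world axes, zero at the start; "moment": the same for the moment, N m; "grip_width": finger opening in mm.
Only numpy, scipy, OpenCV 4.12 (cv2) and the standard library are available. Lean on these libraries where they do the work, as an engineer would, in place of code of your own. Each camera call takes 0.05 s, during which the arm holds its last target.

## Working session

There is one attempt and no reset: what is moved stays moved. The work goes in short steps, Python scripts to look and compute and a tool call to move; the robot and the scene stay as the last step left them, time stands still between calls to the robot, and variables do not carry over. Pictures are saved under pics/ and viewed, and the job is handed in when it is done.

Besides the shell and the picture viewer there is one more tool, called after "Emit:" as name(argument=value, ...) on one line, values as JSON. carry_out: Moves the arm, as the interface text tells. Shifts and turns lie within -1 to 1; 1 stands for 0.06 m of shift or 8 degrees of turn. Its arguments: {"type":"object","properties":{"xyz":{"type":"array"},"dr":{"type":"array"},"gripper":{"type":"number"}},"required":["xyz","dr"]}

```bash
ls; mkdir -p pics
python3 - <<'E'
from plant import *
import cv2,json,numpy as np
for n in ["scene","side","wrist"]:
    c=capture(n); cv2.imwrite(f"pics/{n}0.png",c["image"]); np.savez(f"{n}0.npz",**c)
    print(n,[round(c[k],1) for k in("fx","fy","cx","cy")],np.round(c["pose"],3).tolist(),[k for k in c])
print(get_obs())
E
```

```text
pics
scene [364.3, 364.3, 261.5, 185.4] [[0.241, -0.853, 0.464, 1008.773], [0.971, 0.211, -0.116, -108.739], [0.002, 0.478, 0.878, 907.262], [0.0, 0.0, 0.0, 1.0]] ['image', 'fx', 'fy', 'cx', 'cy', 'pose']
side [491.6, 491.6, 265.4, 191.5] [[-0.888, 0.221, -0.403, 7.509], [-0.459, -0.474, 0.752, 995.986], [-0.025, 0.852, 0.522, 783.055], [0.0, 0.0, 0.0, 1.0]] ['image', 'fx', 'fy', 'cx', 'cy', 'pose']
wrist [306.6, 306.6, 256.1, 187.5] [[0.399, -0.885, -0.239, 145.282], [0.917, 0.385, 0.106, 509.621], [-0.002, -0.262, 0.965, 383.222], [0.0, 0.0, 0.0, 1.0]] ['image', 'fx', 'fy', 'cx', 'cy', 'pose']
{'time': 0.15, 'joint_positions': array([ 1.01398648e+00,  3.42573052e-01,  1.52477632e+00, -1.19195960e-05,
        1.27541015e+00, -1.45980385e-01]), 'dq': array([-4.91332479e-05, -1.30811620e-03, -3.60326242e-03,  2.80508305e-05,
       -8.76072029e-04,  9.36263474e-04]), 'tau': array([ 1.32222613e-03, -4.31467295e+01, -2.44352800e+01,  7.17203412e-02,
        5.37502707e-02, -7.74908926e-05]), 'tool_pos': array([209.47610024, 481.05833245, 215.20666459]), 'tcp_rot': array([-3.14043654e+00, -1.58457288e-04,  2.73076657e+00]), 'contact_force': array([-0.62380983,  0.06779953,  0.28991318]), 'moment': array([-0.02879987, -0.02841825, -0.01490815]), 'grip_width': 91.64123113126126}
```

View pics/scene0.png

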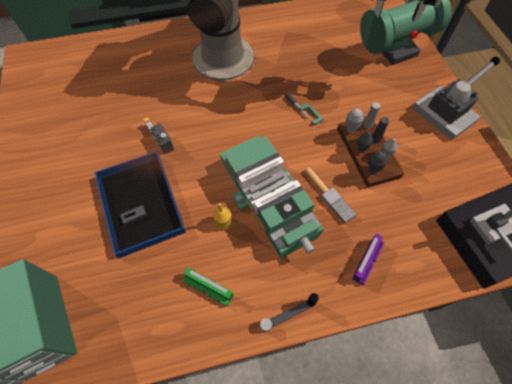

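View pics/side0.png

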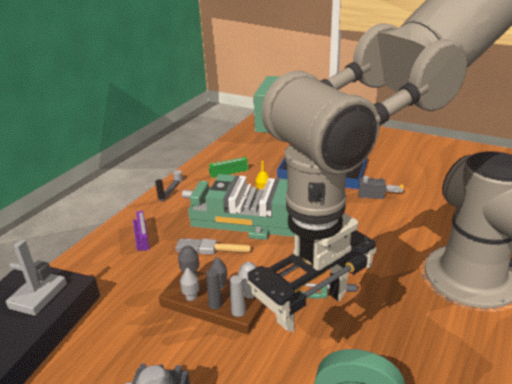

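View pics/wrist0.png

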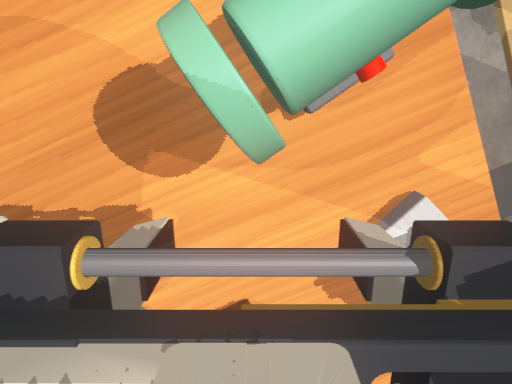

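The scene view shows the vise at about (270,195), the tray to its left at (140,205), the yellow oil can between them at (222,215), the brush and rack to the right, and the green and purple decoys below. The side view shows the vise partly behind the arm, and the wrist view shows only the grinder.

```bash
cat > h.py <<'E'
import numpy as np,cv2
def load(n):
    return dict(np.load(n+".npz"))
def ray(c,u,v):
    P=c["pose"];d=np.array([(u-c["cx"])/c["fx"],-(v-c["cy"])/c["fy"],-1.]);return P[:3,3],P[:3,:3]@d
def onz(c,u,v,z):
    o,d=ray(c,u,v);return o+d*(z-o[2])/d[2]
def proj(c,p):
    P=c["pose"];q=P[:3,:3].T@(np.asarray(p,float)-P[:3,3]);return c["cx"]+c["fx"]*q[0]/-q[2],c["cy"]-c["fy"]*q[1]/-q[2]
def tri(c1,p1,c2,p2):
    o1,d1=ray(c1,*p1);o2,d2=ray(c2,*p2)
    A=np.stack([d1,-d2],1);s=np.linalg.lstsq(A,o2-o1,rcond=None)[0]
    a=o1+d1*s[0];b=o2+d2*s[1];return (a+b)/2,np.linalg.norm(a-b)
def zoom(c,u0,v0,w,hh,k,name):
    im=c["image"][v0:v0+hh,u0:u0+w];cv2.imwrite(name,cv2.resize(im,None,fx=k,fy=k,interpolation=cv2.INTER_CUBIC))
E
python3 - <<'E'
from h import *
s=load("scene0");d=load("side0")
zoom(s,205,125,130,140,5.5,"pics/sz.png") if 0 else zoom(s,205,128,140,135,4.4,"pics/sz.png")
zoom(d,170,150,140,110,5,"pics/dz.png")
zoom(s,85,105,130,155,3.8,"pics/tz.png")
print(proj(s,[209,481,215]),proj(s,[0,0,0]))
E
```

```text
(np.float64(393.23748291713764), np.float64(20.10725616535936)) (np.float64(221.93999188752946), np.float64(57.2306956048003))
```

View pics/sz.png

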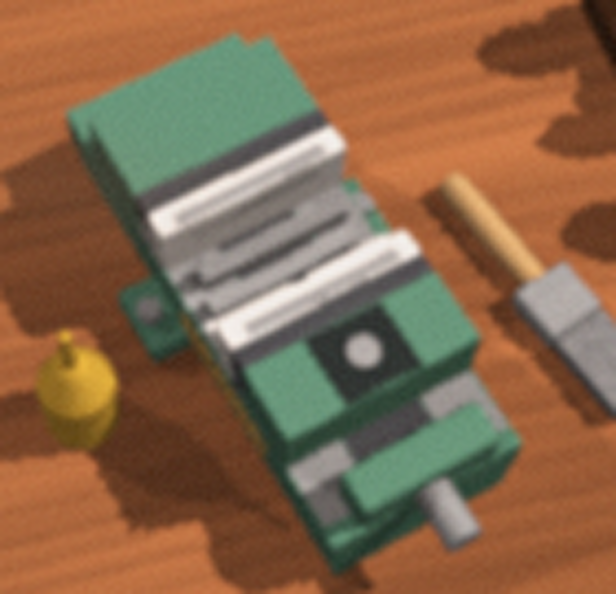

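View pics/dz.png

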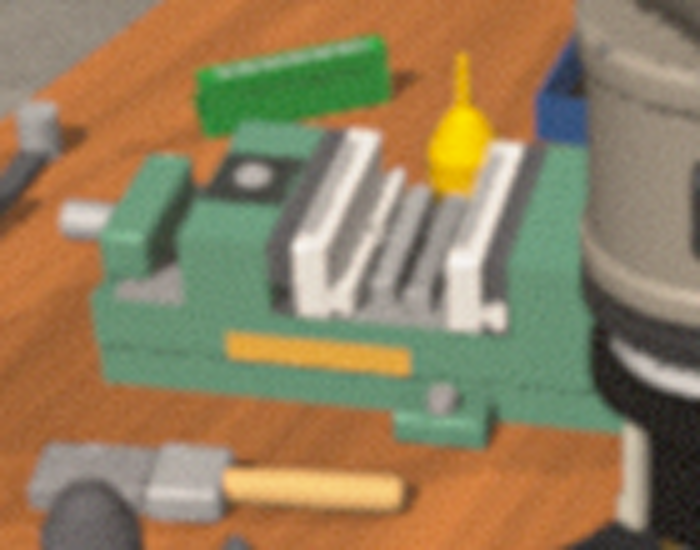

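View pics/tz.png

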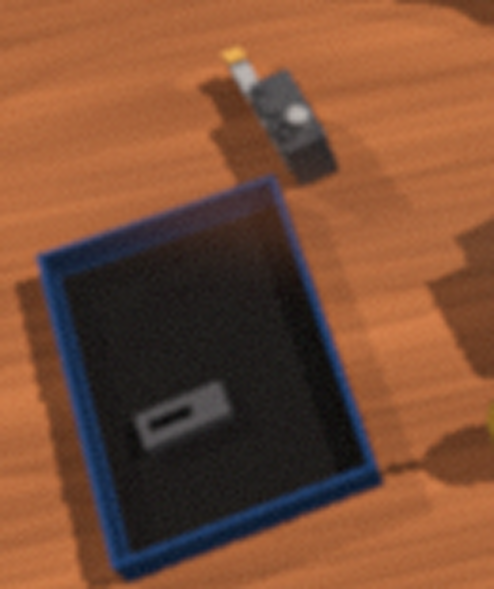

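Run:
```python
from h import *
s=load("scene0");d=load("side0")
def Z(u,v,k,o): return ((u+.5)/k-.5+o[0],(v+.5)/k-.5+o[1])
S=lambda u,v:Z(u,v,4.4,(205,128)); D=lambda u,v:Z(u,v,5,(170,150)); T=lambda u,v:Z(u,v,3.8,(85,105))
print("plates scene")
f={}
for n,p in dict(fBL=(148,212),fFL=(160,236),fBR=(328,127),fFR=(346,149),mFL=(207,325),mBL=(224,350),mFR=(405,232),mBR=(421,253),fixjawback=(238,36),fjbl=(70,115),bed_x=(0,0)).items():
    print(n,np.round(onz(s,*S(*p),102),1))
print("side")
for n,p in dict(mFL=(375,132),mBL=(350,128),mFR=(323,243),mBR=(294,243),fFL=(500,143),fBL=(523,145),fFR=(449,255),fBR=(476,255)).items():
    print(n,np.round(onz(d,*D(*p),102),1))
print("tray rim z=32")
for p in [(39,256),(275,180),(380,472),(118,570)]: print(np.round(onz(s,*T(*p),32),1))
print("clamp top z=20")
for p in [(134,415),(223,382),(232,405),(144,450)]: print(np.round(onz(s,*T(*p),20),1))
# oil can base,top
print("can spout top",np.round(onz(s,*S(66,333),112),1),"base front",np.round(onz(s,*S(82,448),0),1), np.round(tri(s,S(66,333),d,D(461,53))[0],1))
print("brush",[np.round(onz(s,*S(*p),15),1) for p in [(452,180),(516,295),(565,262)]])
for p in [(340,127),(372,186),(402,178),(375,130)]: print("rack",np.round(onz(s,*p,20),1))
print("rack tops", np.round(onz(s,356,112,120),1),np.round(onz(s,377,104,120),1))
for p in [(160,150),(172,148),(147,122)]:print("toolh",np.round(onz(s,*p,32),1))
```

```text
plates scene
fBL [542.3 -52.9 102. ]
fFL [559.6 -49.6 102. ]
fBR [510.8  63.9 102. ]
fFR [528.3  70.2 102. ]
mFL [621.5 -36.3 102. ]
mBL [638.8 -30.7 102. ]
mFR [590.9  88.1 102. ]
mBR [606.3  93.  102. ]
fixjawback [432.9  27.6 102. ]
fjbl [465.4 -84.2 102. ]
bed_x [ 370.3 -110.5  102. ]
side
mFL [623.7 -33.6 102. ]
mBL [638.7 -31.6 102. ]
mFR [591.   79.7 102. ]
mBR [604.7  86.1 102. ]
fFL [554.5 -52.  102. ]
fBL [541.9 -55.4 102. ]
fFR [526.1  62.1 102. ]
fBR [513.5  56.2 102. ]
tray rim z=32
[ 394.  -433.6   32. ]
[ 368.4 -258.3   32. ]
[ 622.6 -214.9   32. ]
[ 649.6 -390.5   32. ]
clamp top z=20
[ 533.6 -377.3   20. ]
[ 522.8 -314.6   20. ]
[ 542.4 -310.1   20. ]
[ 562.1 -372.2   20. ]
can spout top [ 612.5 -113.6  112. ] base front [ 634.9 -119.4    0. ] [ 612.7 -114.5  114.8]
brush [array([515.9, 150.1,  15. ]), array([605.8, 163.8,  15. ]), array([590.9, 201.4,  15. ])]
rack [401.5 289.1  20. ]
rack [615.7 305.8  20. ]
rack [612.  397.3  20. ]
rack [437.6 388.1  20. ]
rack tops [431.6 304.9 120. ] [418.7 372.4 120. ]
toolh [ 363.5 -249.2   32. ]
toolh [ 364.9 -214.7   32. ]
toolh [ 252.2 -275.9   32. ]
```

Emit:
carry_out(xyz=[[0,0,0],[0,0,0],[0,0,0],[0,0,0],[0,0,0],[-0.5,-0.94,0],[-0.5,-0.94,0],[-0.5,-0.94,0]], dr=[[0,0,-0.95],[0,0,-0.95],[0,0,-0.95],[0,0,-0.95],[0,0,-0.96],[0,0,0],[0,0,0],[0,0,0]])

```text
time: 1.15
tool_pos: [337.3, 341.8, 215.6]
tcp_rot: [-3.142, -0.0, -2.887]
contact_force: [1.5, 1.1, -0.3]
grip_width: 91.9
```

Emit:
carry_out(xyz=[[-0.5,-0.94,0],[-0.5,-0.94,0],[-0.5,-0.94,0],[-0.5,-0.94,0],[-0.5,-0.94,0],[-0.5,-0.94,0],[-0.5,-0.94,0],[0,0,0]], dr=[[0,0,0],[0,0,0],[0,0,0],[0,0,0],[0,0,0],[0,0,0],[0,0,0],[0,0,0]])

```text
time: 2.15
tool_pos: [634.0, 16.9, 213.9]
tcp_rot: [-3.141, -0.001, -2.893]
contact_force: [-0.4, 0.6, 0.1]
grip_width: 92.0
```

```bash
cat > cap.py <<'E'
import sys,cv2,numpy as np
from plant import *
n,k=sys.argv[1:3]
c=capture(n);cv2.imwrite(f"pics/{n}{k}.png",c["image"]);np.savez(f"{n}{k}.npz",**c)
o=get_obs();print(round(o["time"],2),np.round(o["tool_pos"],1),np.round(np.degrees(o["tcp_rot"]),2),np.round(o["contact_force"],1),round(o["grip_width"],1))
E
python3 cap.py wrist 1; python3 cap.py side 1
```

```text
2.2 [632.7  19.1 214.2] [ 1.7995e+02 -1.1000e-01 -1.6563e+02] [0.1 0.  0.7] 91.7
2.25 [632.   20.5 214.7] [ 1.7994e+02 -1.0000e-01 -1.6553e+02] [-0.6  0.2 -0.6] 92.0
```

View pics/wrist1.png

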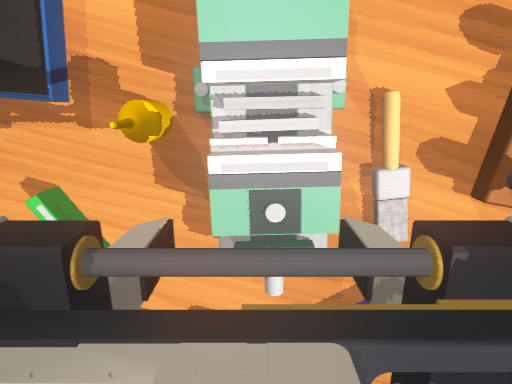

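The wrist view shows the vise squarely: the fixed plate at cols 201–347, rows 58–81, the moving plate at cols 209–341, rows 153–173, and the oil can at (150,120).

Run:
```python
from h import *
w=load("wrist1")
zoom(w,185,45,180,140,4.2,"pics/wz1.png")
```

```text
(no output)
```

View pics/wz1.png

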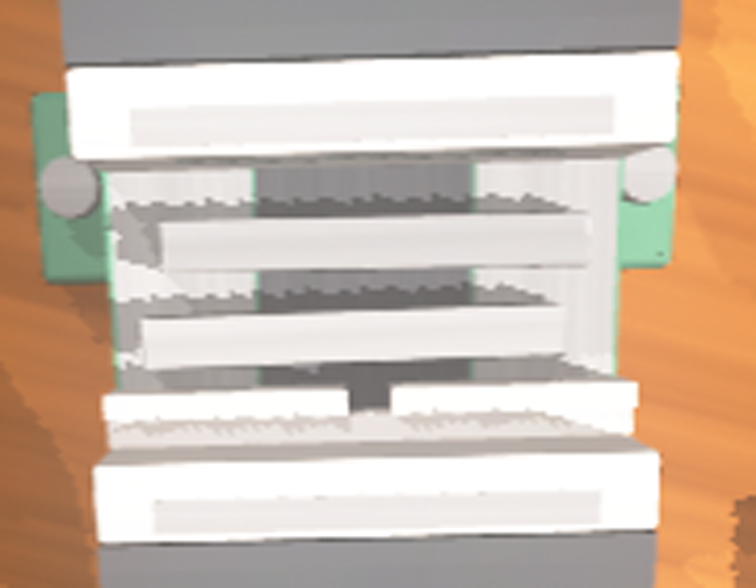

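View pics/side1.png

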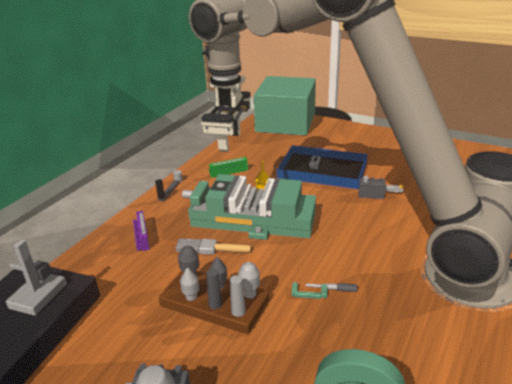

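Run:
```python
from h import *
w=load("wrist1");d=load("side1");s=load("scene0")
W=lambda u,v:((u+.5)/4.2-.5+185,(v+.5)/4.2-.5+45)
for nm,z,P in [("fix",102,[(67,68),(679,52),(72,159),(679,144)]),("mov",102,[(94,466),(659,452),(98,544),(657,530)]),("ledge",78,[(103,397),(637,382),(105,420),(637,405)])]:
    q=np.array([onz(w,*W(*p),z) for p in P]);m=q.mean(0)
    print(nm,np.round(q[:,:2],1).tolist(),"mean",m.round(1),"len",np.linalg.norm(q[1]-q[0]).round(1),np.linalg.norm(q[3]-q[2]).round(1),"thick",np.linalg.norm(q[2]-q[0]).round(1),"yaw",[np.degrees(np.arctan2(-(a-b)[0],(a-b)[1])).round(2) for a,b in[(q[1],q[0]),(q[3],q[2])]])
# can
print("can spout",[np.round(onz(w,113,126,112),1)], "body right edge z72",np.round(onz(w,172,118,60),1),np.round(onz(w,150,141,60),1))
print("tray edges z32",[np.round(onz(w,*p,32),1) for p in [(62,0),(69,101)]])
zoom(d,180,165,145,85,5,"pics/dz1.png")
zoom(d,270,135,140,65,5,"pics/dt1.png")
print(w["pose"].round(2))
```

```text
fix [[542.9, -55.0], [509.4, 64.2], [559.8, -50.5], [526.1, 69.9]] mean [534.6   7.2 102. ] len 123.8 125.0 thick 17.5 yaw [np.float64(15.66), np.float64(15.61)]
mov [[621.1, -32.9], [587.6, 86.0], [638.0, -28.4], [604.3, 91.1]] mean [612.8  28.9 102. ] len 123.6 124.2 thick 17.5 yaw [np.float64(15.72), np.float64(15.76)]
ledge [[609.3, -37.1], [575.1, 83.2], [614.5, -35.5], [580.2, 84.9]] mean [594.8  23.9  78. ] len 125.0 125.2 thick 5.4 yaw [np.float64(15.88), np.float64(15.9)]
can spout [array([ 614., -116.,  112.])] body right edge z72 [600.2 -80.7  60. ] [629.  -98.8  60. ]
tray edges z32 [array([ 515.2, -216.9,   32. ]), array([ 613.1, -200.8,   32. ])]
[[-2.5000e-01 -9.4000e-01 -2.5000e-01  5.6631e+02]
 [ 9.7000e-01 -2.4000e-01 -6.0000e-02  2.4000e-01]
 [-0.0000e+00 -2.6000e-01  9.7000e-01  3.8206e+02]
 [ 0.0000e+00  0.0000e+00  0.0000e+00  1.0000e+00]]
```

View pics/dz1.png

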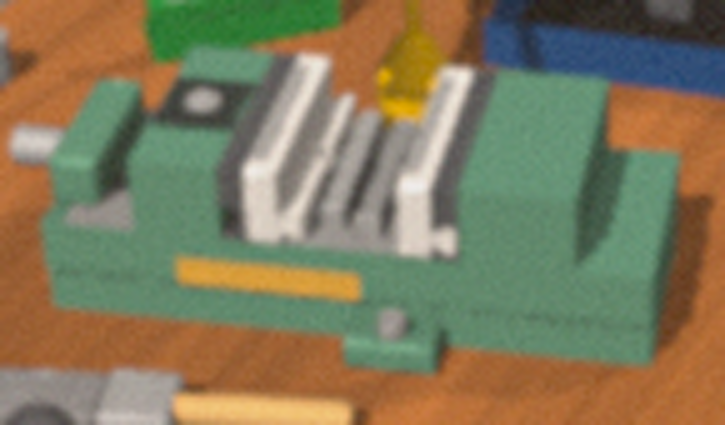

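View pics/dt1.png

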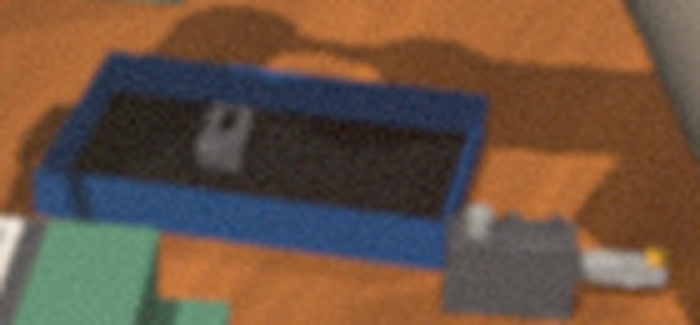

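The arm is above the vise. The moving plate's notched tongue visibly faces the opening, which differs from the description, so I'll watch that plate closely. I start with the fixed plate: close the fingers and go to its left end.

Emit:
carry_out(xyz=[[0.8,-0.64,0],[0.8,-0.64,0],[0,0,0],[0,0,0],[0,0,0]], dr=[[0,0,-0.14],[0,0,0],[0,0,0],[0,0,0],[0,0,0]], gripper=-1)

```text
time: 2.88
tool_pos: [560.1, -76.6, 215.9]
tcp_rot: [3.141, 0.001, -2.866]
contact_force: [0.4, -0.0, -0.9]
grip_width: 46.5
```

```bash
python3 cap.py wrist 2
```

```text
2.92 [560.1 -76.7 215.7] [ 1.7998e+02  2.0000e-02 -1.6421e+02] [ 0.1  0.1 -0. ] 42.6
```

View pics/wrist2.png

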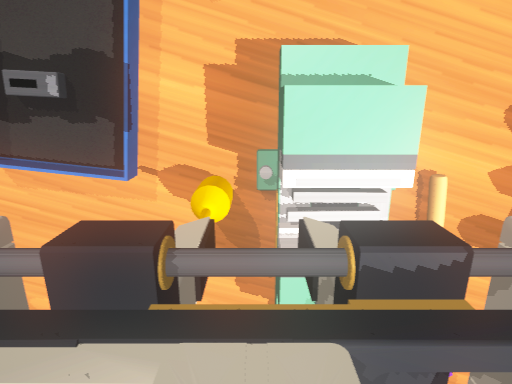

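The wrist view shows the fixed plate square to the image, its left end at about (281,177), with the can at (212,200). The yaw is right. I descend outside the end once the fingers are shut.

Emit:
carry_out(xyz=[[0,-0.05,0.6],[0,0,0.5],[0,0,0],[0,0,0],[0,0,0],[0,0,0.5],[0,0,0.43],[0,0,0]], dr=[[0,0,0],[0,0,0],[0,0,0],[0,0,0],[0,0,0],[0,0,0],[0,0,0],[0,0,0]], gripper=-1)

```text
time: 3.92
tool_pos: [559.7, -80.9, 93.2]
tcp_rot: [3.14, -0.002, -2.868]
contact_force: [-0.8, -0.4, 0.8]
grip_width: 0.6
```

```bash
python3 cap.py wrist 3;python3 cap.py scene 3; python3 -c "
from h import *
zoom(load('scene3'),190,110,150,130,4.4,'pics/sz3.png')"
```

```text
3.98 [560.7 -81.2  94.5] [-1.8000e+02  1.0000e-02 -1.6434e+02] [0.  0.3 0.8] 0.8
4.03 [561.3 -81.3  95.2] [-1.7995e+02  1.0000e-01 -1.6433e+02] [-0.2  0.3 -0.2] 0.4
```

View pics/wrist3.png

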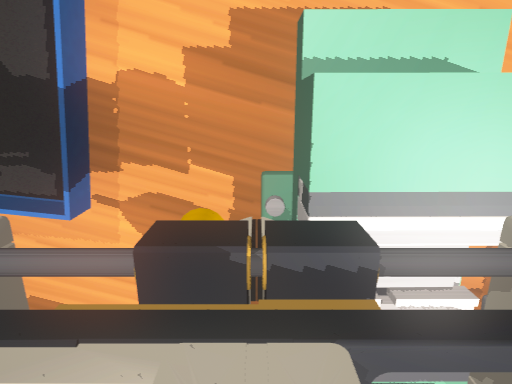

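View pics/sz3.png

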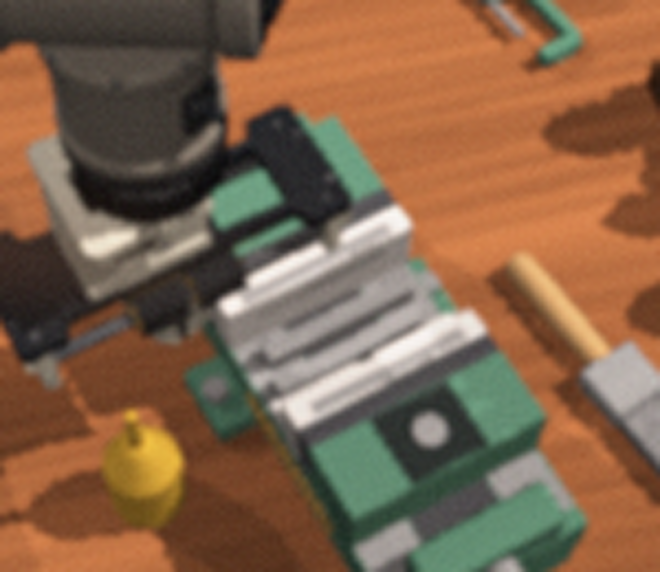

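Emit:
carry_out(xyz=[[0,0.1,0],[0,0.1,0],[0,0.05,0],[0,0.05,0]], dr=[[0,0,0],[0,0,0],[0,0,0],[0,0,0]])

```text
time: 4.53
tool_pos: [555.6, -63.5, 94.1]
tcp_rot: [-3.141, 0.0, -2.868]
contact_force: [0.3, -0.5, 0.1]
grip_width: 0.1
```

Emit:
carry_out(xyz=[[0,0.1,0],[0,0.1,0],[0,0.1,0]], dr=[[0,0,0],[0,0,0],[0,0,0]])

```text
time: 4.9
tool_pos: [550.6, -46.0, 93.9]
tcp_rot: [3.141, 0.0, -2.868]
contact_force: [0.1, -0.4, -0.3]
grip_width: 0.2
```

```bash
python3 cap.py scene 4; python3 -c "
from h import *
zoom(load('scene4'),190,110,150,130,4.4,'pics/sz4.png')"
```

```text
4.95 [550.3 -45.3  93.9] [ 1.7997e+02 -1.0000e-02 -1.6432e+02] [-0.4  0.5  0.5] 0.4
```

View pics/sz4.png

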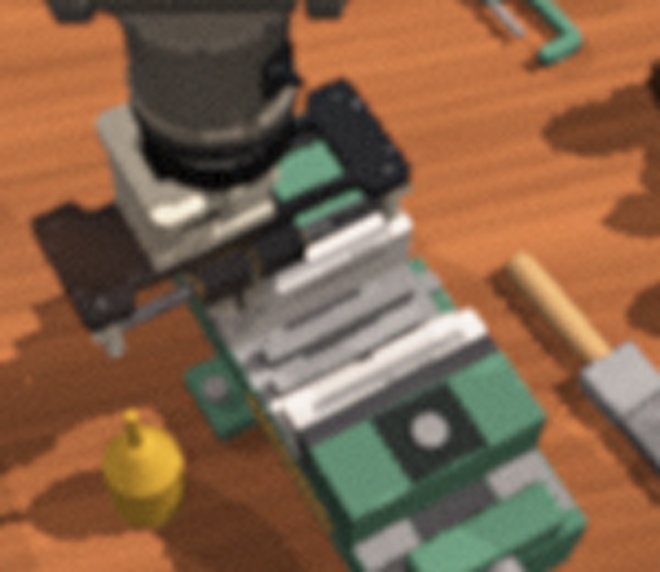

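```bash
python3 cap.py wrist 5; python3 cap.py side 5;  python3 -c "
from h import *
zoom(load('side5'),180,120,150,110,5,'pics/dz5.png')
s=load('scene4');p=proj(s,[550.3,-45.3,72]);print([(p[0]-190)*4.4,(p[1]-110)*4.4]);d=load('side5');p=proj(d,[550.3,-45.3,72]);print([(p[0]-180)*5,(p[1]-120)*5])"
```

```text
5.0 [550.5 -45.7  93.9] [ 1.7998e+02 -1.0000e-02 -1.6429e+02] [ 0.1 -0.8  0.4] 0.2
5.05 [550.6 -46.1  93.9] [ 180.    -0.  -164.3] [ 0.1 -0.2 -0.5] 0.2
[np.float64(230.41425621207), np.float64(323.3473426988168)]
[np.float64(450.3134248262569), np.float64(344.58822797376047)]
```

View pics/wrist5.png

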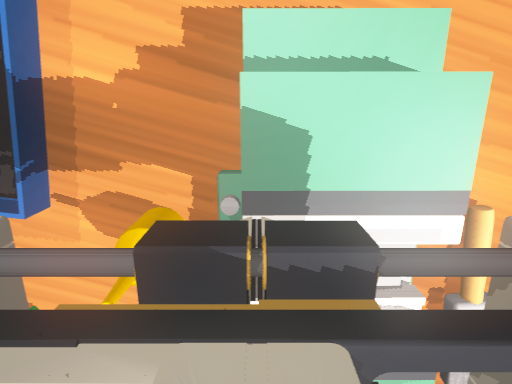

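View pics/dz5.png

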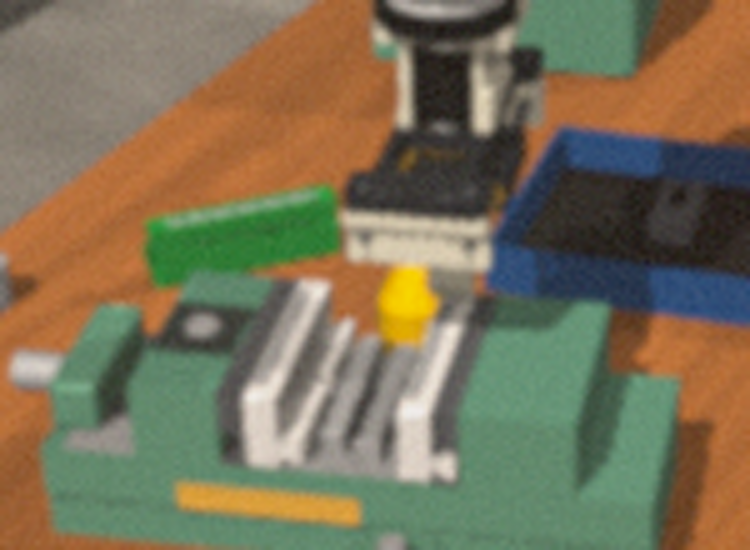

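Run:
```python
from h import *
a=load('side1');b=load('side5');c=load('scene3');d=load('scene4')
def z(c,u,v,w,h,k): return cv2.resize(c["image"][v:v+h,u:u+w],None,fx=k,fy=k,interpolation=cv2.INTER_CUBIC)
cv2.imwrite("pics/cmp5.png",np.hstack([z(a,225,165,50,50,7.5),z(b,225,165,50,50,7.5)]))
cv2.imwrite("pics/cmp5s.png",np.hstack([z(c,230,145,60,50,6.2),z(d,230,145,60,50,6.2)]))
```

```text
(no output)
```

View pics/cmp5.png

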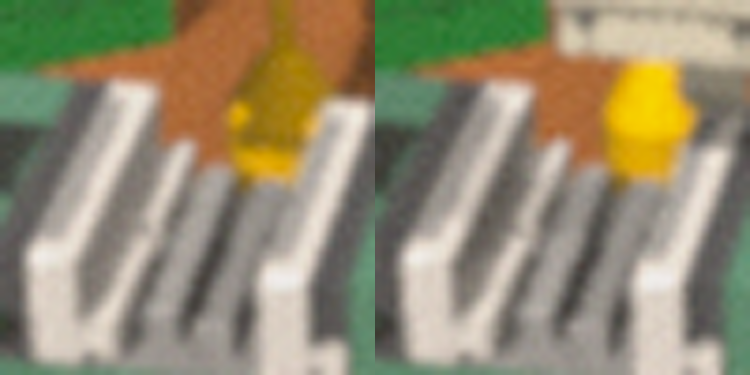

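View pics/cmp5s.png

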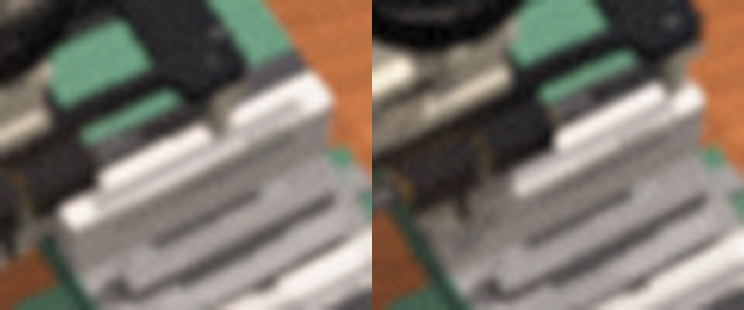

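Run:
```python
from h import *
def mk(n,tcp,box,k):
    c=load(n);u,v,w,h=box
    im=cv2.resize(c["image"][v:v+h,u:u+w],None,fx=k,fy=k,interpolation=cv2.INTER_CUBIC)
    for z,col in [(-22,(0,0,255)),(0,(0,255,0)),(44,(255,0,0))]:
        p=proj(c,[tcp[0],tcp[1],tcp[2]+z]);cv2.circle(im,(int((p[0]-u+.5)*k),int((p[1]-v+.5)*k)),4,col,1)
    return im
a=mk('scene3',(561,-81.2,95),(190,130,75,80),5);b=mk('scene4',(550.3,-45.5,93.9),(190,130,75,80),5)
cv2.imwrite("pics/m.png",np.hstack([a,b]))
cv2.imwrite("pics/m2.png",mk('side5',(550.3,-45.5,93.9),(225,130,75,60),9))
```

```text
(no output)
```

View pics/m.png

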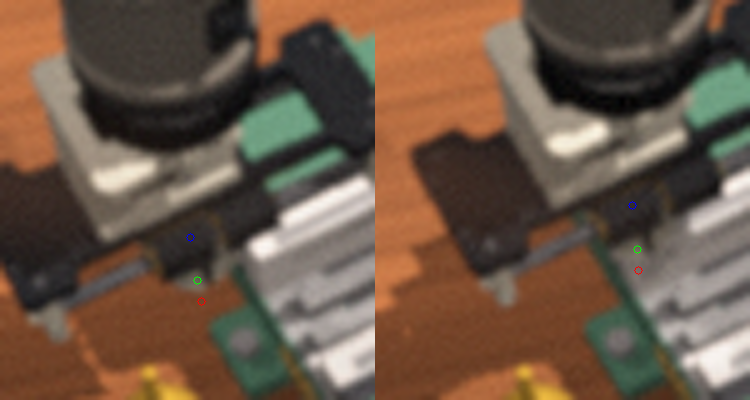

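View pics/m2.png

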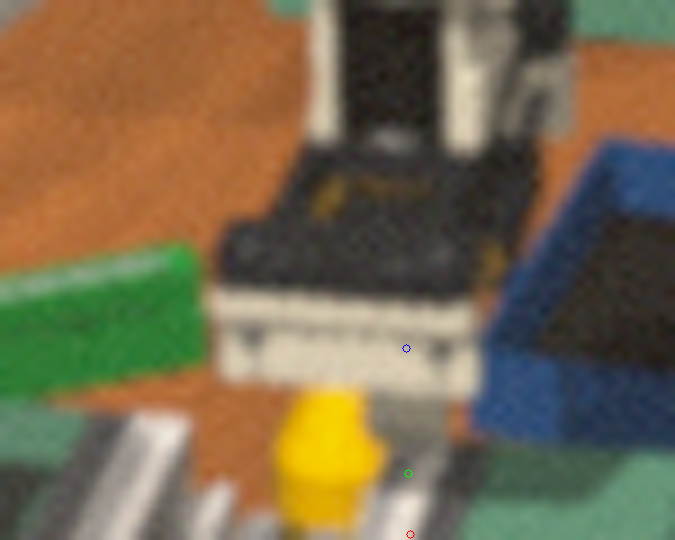

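Run:
```python
from h import *
zoom(load('wrist5'),205,180,110,100,7,"pics/wz5.png")
```

```text
(no output)
```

View pics/wz5.png

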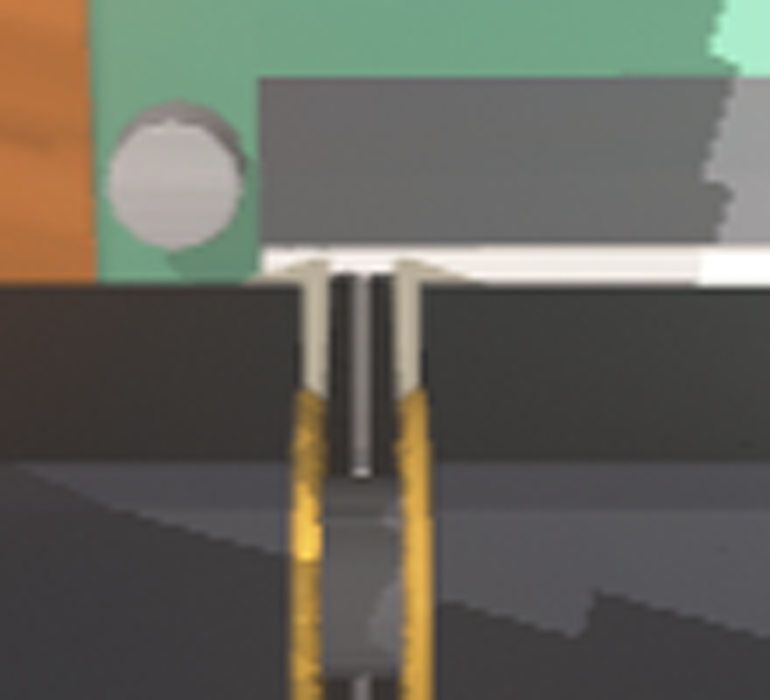

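Run:
```python
from h import *
c=load('wrist5');t=np.array([550.5,-45.7,93.9]);y=np.radians(195.71);tx=np.array([np.cos(y),np.sin(y),0]);ty=np.array([np.sin(y),-np.cos(y),0])
for a in(9.5,0,-9.5):
  for dz in(-22,8,44):
    p=proj(c,t+a*tx+np.array([0,0,dz]));print(a,dz,[round((p[0]-205)*7),round((p[1]-180)*7)])
# plate band: back edge row 245 -> z102
for p in [(262,245),(262,285)]: print(onz(c,205+p[0]/7,180+p[1]/7,102).round(1))
```

```text
9.5 -22 [351, 148]
9.5 8 [350, 262]
9.5 44 [347, 465]
0 -22 [351, 244]
0 8 [350, 373]
0 44 [347, 600]
-9.5 -22 [351, 338]
-9.5 8 [350, 481]
-9.5 44 [348, 731]
[541.8 -55.4 102. ]
[545.  -54.5 102. ]
```

Run:
```python
from h import *
def mk(n,tcp,yaw,box,k,offs):
    c=load(n);u,v,w,h=box
    im=cv2.resize(c["image"][v:v+h,u:u+w],None,fx=k,fy=k,interpolation=cv2.INTER_CUBIC)
    y=np.radians(yaw);tx=np.array([np.cos(y),np.sin(y),0]);ty=np.array([np.sin(y),-np.cos(y),0])
    for o in offs:
      for z,col in [(-22,(0,0,255)),(0,(0,255,0)),(8,(0,255,255)),(44,(255,0,0))]:
        p=proj(c,np.array(tcp)+o*ty+[0,0,z]);cv2.circle(im,(int((p[0]-u+.5)*k),int((p[1]-v+.5)*k)),3,col,-1)
    return im
a=mk('side1',(632,20.3,214.5),194.4,(190,70,90,100),6,(-46,46))
b=mk('scene3',(561,-81.2,95),195.7,(215,170,40,40),6,(0,))
b=cv2.copyMakeBorder(b,0,a.shape[0]-b.shape[0],0,0,cv2.BORDER_CONSTANT)
cv2.imwrite("pics/m3.png",np.hstack([a,b]))
```

```text
(no output)
```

View pics/m3.png

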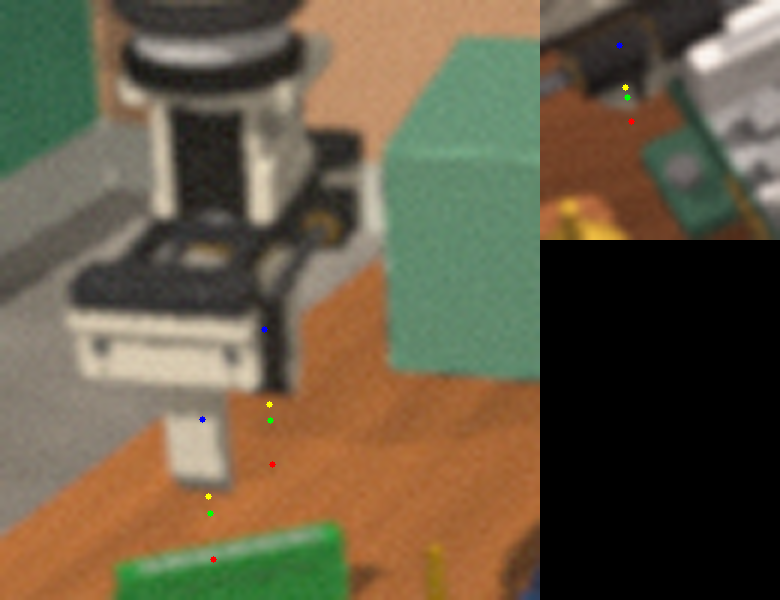

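The fingertips stop about 30 mm short of where the stated tool data put them. All three views agree (visible tip at about TCP +8…+11 mm), so the fingers slid just over the plate instead of against its end. I'll calibrate the height with a gentle touch on the plate's top.

Emit:
carry_out(xyz=[[0,0,0.02],[0,0,0.02],[0,0,0.02],[0,0,0]], dr=[[0,0,0],[0,0,0],[0,0,0],[0,0,0]])

```text
time: 5.55
tool_pos: [550.9, -46.6, 91.2]
tcp_rot: [-3.141, 0.001, -2.868]
contact_force: [-3.3, 0.3, 8.2]
grip_width: 0.1
```

Contact at TCP z ≈ 91.5 means the real tip is about 10.5 mm above the reported TCP. I lift, back out past the end, and go down to tip z ≈ 74.

Emit:
carry_out(xyz=[[0,0,-0.2],[0,-0.3,0],[0,-0.35,0],[0,0,0],[0,0,0.3],[0,0,0.35],[0,0,0],[0,0,0]], dr=[[0,0,0],[0,0,0],[0,0,0],[0,0,0],[0,0,0],[0,0,0],[0,0,0],[0,0,0]])

```text
time: 6.55
tool_pos: [561.6, -84.1, 63.8]
tcp_rot: [-3.141, 0.0, -2.868]
contact_force: [-0.2, -0.0, 0.4]
grip_width: 0.7
```

```bash
python3 cap.py scene 6; python3 -c "
from h import *
zoom(load('scene6'),190,130,110,90,6,'pics/sz6.png')"
```

```text
6.6 [561.8 -84.2  64.1] [-1.7997e+02  6.0000e-02 -1.6434e+02] [ 0.1 -0.5  0.1] 0.2
```

View pics/sz6.png

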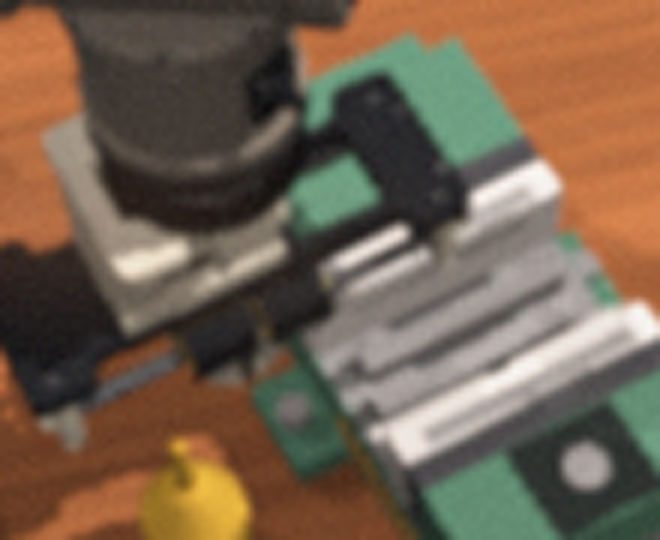

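Emit:
carry_out(xyz=[[0,0.1,0],[0,0.1,0],[0,0.08,0],[0,0.05,0],[0,0,0]], dr=[[0,0,0],[0,0,0],[0,0,0],[0,0,0],[0,0,0]])

```text
time: 7.22
tool_pos: [557.0, -67.2, 64.4]
tcp_rot: [-3.137, 0.002, -2.868]
contact_force: [0.5, -10.4, 2.5]
grip_width: 0.6
```

Emit:
carry_out(xyz=[[0,0.05,0],[0,0.05,0],[0,0.1,0],[0,0.1,0],[0,0.1,0],[0,0.1,0],[0,0.1,0]], dr=[[0,0,0],[0,0,0],[0,0,0],[0,0,0],[0,0,0],[0,0,0],[0,0,0]])

```text
time: 8.1
tool_pos: [547.2, -32.2, 64.3]
tcp_rot: [-3.137, 0.002, -2.868]
contact_force: [0.5, -10.1, 3.0]
grip_width: 0.3
```

```bash
python3 cap.py scene 7; python3 -c "
from h import *
zoom(load('scene7'),200,130,110,90,6,'pics/sz7.png')"
```

```text
8.15 [546.7 -31.   64.2] [-1.7984e+02  8.0000e-02 -1.6431e+02] [ 0.2 -1.3  1.5] 0.5
```

View pics/sz7.png

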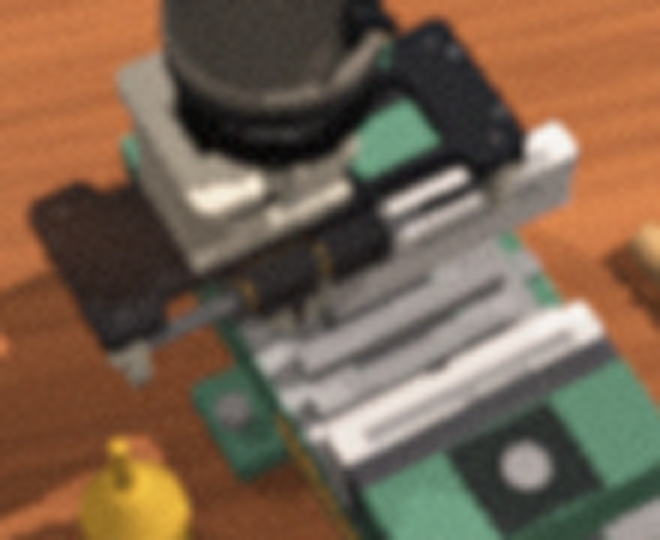

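The fixed plate has snapped off its ball and is about 38 mm out. I keep pushing.

Emit:
carry_out(xyz=[[0,0.12,0],[0,0.12,0],[0,0.12,0],[0,0.12,0],[0,0.12,0],[0,0.12,0],[0,0.1,0],[0,0,0]], dr=[[0,0,0],[0,0,0],[0,0,0],[0,0,0],[0,0,0],[0,0,0],[0,0,0],[0,0,0]])

```text
time: 9.15
tool_pos: [532.7, 17.8, 63.3]
tcp_rot: [3.141, -0.0, -2.868]
contact_force: [-0.2, -0.9, 0.7]
grip_width: 0.4
```

Emit:
carry_out(xyz=[[0,0,-0.6],[0,0,-0.6],[0,0,0],[0,0,0],[0,0,0],[0,0,0],[0,0,0],[0,0,0]], dr=[[0,0,0],[0,0,0.25],[0,0,1],[0,0,1],[0,0,1],[0,0,1],[0,0,1],[0,0,1]], gripper=0.1)

```text
time: 10.15
tool_pos: [532.4, 17.6, 134.8]
tcp_rot: [3.142, -0.002, 2.538]
contact_force: [-0.5, -0.2, -0.1]
grip_width: 50.5
```

Emit:
carry_out(xyz=[[0,0,0],[0,0,0],[0,0,0],[0,0,0],[0,0,0],[0.65,0,0],[0.65,-0.02,0],[0,0,0]], dr=[[0,0,1],[0,0,1],[0,0,1],[0,0,1],[0,0,1],[0,0,0],[0,0,0],[0,0,0]])

```text
time: 11.15
tool_pos: [509.4, 94.1, 134.9]
tcp_rot: [-3.14, -0.002, 1.847]
contact_force: [0.1, 0.2, -0.3]
grip_width: 50.6
```

```bash
python3 cap.py wrist 8;python3 cap.py scene 8; python3 -c "
from h import *
zoom(load('scene8'),200,100,150,110,5,'pics/sz8.png')"
```

```text
11.2 [510.1  92.9 135. ] [-1.7995e+02 -4.0000e-02  1.0579e+02] [ 0.2 -0.6 -0. ] 50.4
11.25 [510.5  92.1 135.1] [-1.7997e+02 -1.0000e-02  1.0572e+02] [ 0.  -0.6 -0.9] 50.6
```

View pics/wrist8.png

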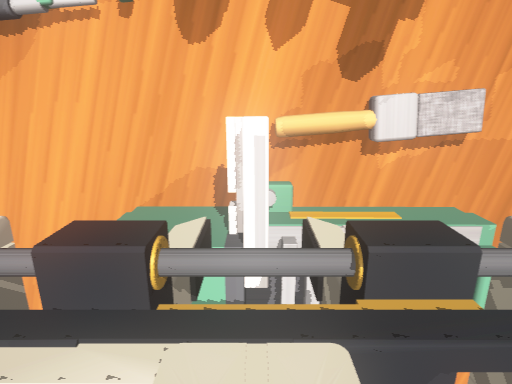

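View pics/sz8.png

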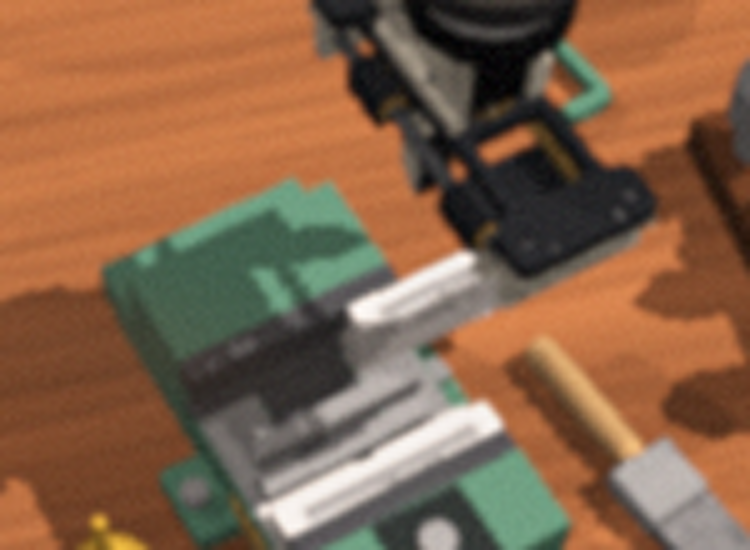

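The wrist view shows the plate sticking out, far end at (256,117), near end at (256,288), centred between the fingers.

Run:
```python
from h import *
c=load('wrist8')
E=np.array([-.27,.963]);X=np.array([.963,.27])
for p in [(256.5,117),(256,288),(243,150),(269,150)]:
    q=onz(c,*p,102)[:2];r=q-[534.7,6.5];print(q.round(1),"ey",(r@E).round(1),"ex",(r@X).round(1))
r=np.array([510.5,92.1])-[534.7,6.5];print("tcp ey ex",r@E,r@X)
```

```text
[492.5 154.5] ey 153.9 ex -0.7
[526.1  34.8] ey 29.6 ex -0.6
[489.8 131.7] ey 132.7 ex -9.5
[506.2 136.4] ey 132.7 ex 7.6
tcp ey ex 88.9668 -0.1926000000000433
```

Emit:
carry_out(xyz=[[0.04,-0.01,0.5],[0,0,0.4],[0,0,0.15],[0,0,0],[0,0,0]], dr=[[0,0,0],[0,0,0],[0,0,0],[0,0,0],[0,0,0]])

```text
time: 11.88
tool_pos: [510.2, 93.8, 73.2]
tcp_rot: [3.14, 0.0, 1.844]
contact_force: [0.0, 0.5, -0.1]
grip_width: 50.6
```

Emit:
carry_out(xyz=[[0,0,0],[0,0,0],[0,0,0],[0,0,0],[0,0,0],[0,0,0]], dr=[[0,0,0],[0,0,0],[0,0,0],[0,0,0],[0,0,0],[0,0,0]], gripper=-1)

```text
time: 12.62
tool_pos: [509.5, 94.1, 72.4]
tcp_rot: [3.141, -0.0, 1.844]
contact_force: [-0.9, 0.4, 1.6]
grip_width: 17.5
```

Gripped at 17.5 mm. I pull it out the remaining ~33 mm plus margin.

Emit:
carry_out(xyz=[[0.1,0,0],[0.15,0,0],[0.15,0,0],[0.15,0,0],[0.15,0,0],[0.15,0,0],[0,0,0]], dr=[[0,0,0],[0,0,0],[0,0,0],[0,0,0],[0,0,0],[0,0,0],[0,0,0]])

```text
time: 13.5
tool_pos: [495.5, 143.8, 72.3]
tcp_rot: [3.142, -0.0, 1.845]
contact_force: [-0.6, 0.0, -3.4]
grip_width: 17.9
```

```bash
python3 cap.py scene 9;python3 cap.py side 9; python3 -c "
from h import *
zoom(load('scene9'),200,90,150,110,5,'pics/sz9.png');zoom(load('side9'),170,120,150,110,5,'pics/dz9.png')"
```

```text
13.55 [495.6 143.4  72.3] [180.     0.   105.71] [-0.1 -0.3 -2.7] 17.8
13.6 [495.7 143.2  72.3] [179.99   0.   105.68] [ 0.7  0.5 -2. ] 17.7
```

View pics/sz9.png

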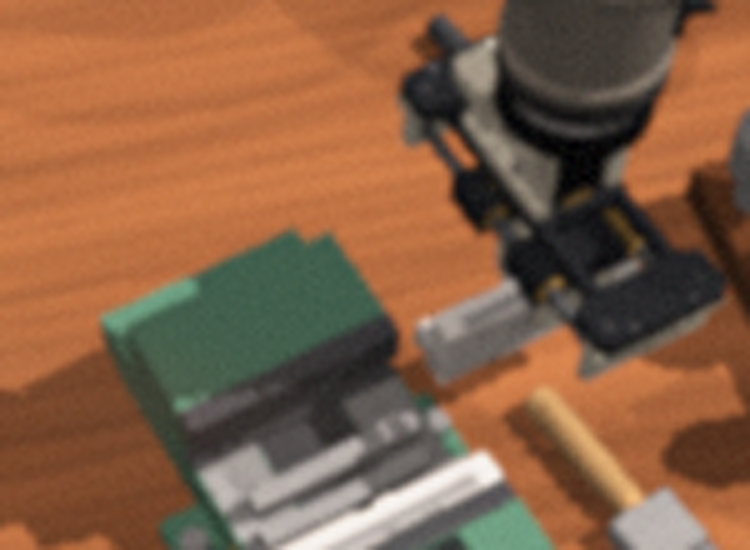

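View pics/dz9.png

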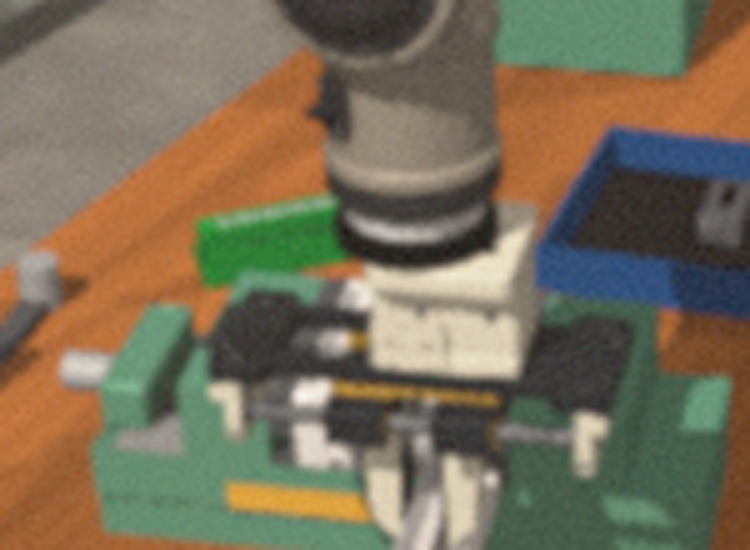

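The plate is free and held level (wrist load about 3 N). I lift it and carry it over the vise to the tray.

Emit:
carry_out(xyz=[[0,0,-0.4],[0,0,-0.7],[0,0,-0.6],[-0.3,-0.1,0],[-0.6,-0.2,0],[-0.75,-0.24,0],[-0.75,-0.24,0],[-0.75,-0.24,0]], dr=[[0,0,0],[0,0,0.4],[0,0,0.4],[0,0,0],[0,0,0],[0,0,0],[0,0,0],[0,0,0]])

```text
time: 14.6
tool_pos: [464.0, -55.4, 172.8]
tcp_rot: [-3.139, -0.001, 1.733]
contact_force: [0.8, 0.0, -3.3]
grip_width: 17.6
```

Emit:
carry_out(xyz=[[-0.75,-0.24,0],[-0.75,-0.24,0],[-0.75,-0.24,0],[-0.75,-0.24,0],[-0.75,-0.24,0],[-0.5,-0.16,0],[-0.25,-0.1,0],[0,0,0]], dr=[[0,0,0],[0,0,0],[0,0,0],[0,0,0],[0,0,0],[0,0,0],[0,0,0],[0,0,0]])

```text
time: 15.6
tool_pos: [421.7, -334.1, 173.2]
tcp_rot: [-3.141, -0.002, 1.731]
contact_force: [-0.3, -0.5, -3.1]
grip_width: 18.1
```

```bash
python3 cap.py wrist 10;python3 cap.py scene 10; python3 -c "
from h import *
zoom(load('scene10'),70,80,170,180,3.3,'pics/sz10.png')"
```

```text
15.65 [ 422.1 -333.2  173.5] [-1.7996e+02 -1.1000e-01  9.9240e+01] [-0.3 -0.4 -2. ] 17.8
15.7 [ 422.4 -332.7  173.8] [-1.7997e+02 -9.0000e-02  9.9290e+01] [ 0.2  0.6 -2.6] 17.8
```

View pics/wrist10.png

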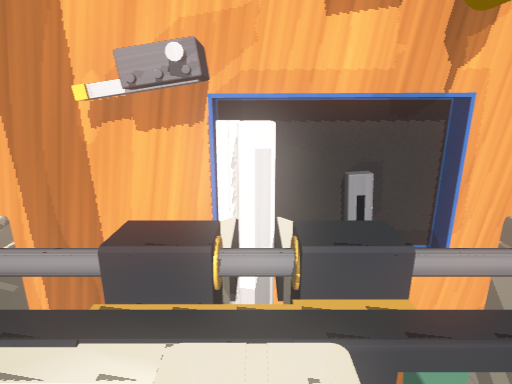

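View pics/sz10.png

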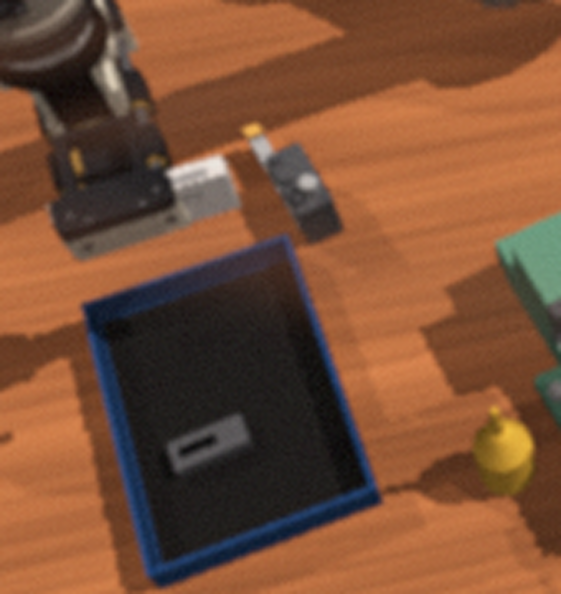

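The wrist view shows the tray rim corners at (209,95) and (473,94), the clamp at (359,195) and the held plate on the left side of the tray.

Run:
```python
from h import *
c=load('wrist10')
for n,p in dict(TL=(209,95),TR=(473,94),L=(212,200)).items(): print(n,onz(c,*p,32).round(1))
a=onz(c,209,95,32)[:2];b=onz(c,473,94,32)[:2];d=b-a;L=np.linalg.norm(d);u=d/L;v=np.array([-u[1],u[0]])
ctr=(a+b)/2-90*v;print("L",L,"yaw",np.degrees(np.arctan2(u[1],u[0])),"ctr",ctr)
print("clamp",onz(c,359,171,20).round(1),onz(c,359,215,20).round(1))
for l in [(-82,0),(-20,0)]: print(l,(ctr+l[0]*u+l[1]*v).round(1))
t=np.array([422.4,-332.7]);print("tcp local",(t-ctr)@u,(t-ctr)@v)
for n,q in {"clampA":onz(c,359,171,20)[:2]}.items(): print(n,(q-ctr)@u,(q-ctr)@v)
```

```text
TL [ 364. -263.   32.]
TR [ 615.5 -221.4   32. ]
L [ 379.9 -368.1   32. ]
L 254.9038568967147 yaw 9.394924739036757 ctr [ 504.44615902 -331.03371574]
clamp [ 530.  -314.7   20. ] [ 542.3 -363.4   20. ]
(-82, 0) [ 423.5 -344.4]
(-20, 0) [ 484.7 -334.3]
tcp local -81.21764499139188 11.749163991101767
clampA 27.878495792890813 11.90810341274441
```

Emit:
carry_out(xyz=[[-0.13,0.02,0.3],[0,0,0.5],[0,0,0.5],[0,0,0.5],[0,0,0.4],[0,0,0.2],[0,0,0],[0,0,0]], dr=[[0,0,0],[0,0,0],[0,0,0],[0,0,0],[0,0,0],[0,0,0],[0,0,0],[0,0,0]])

```text
time: 16.7
tool_pos: [425.7, -341.7, 31.0]
tcp_rot: [3.141, 0.001, 1.733]
contact_force: [0.2, -0.4, -2.3]
grip_width: 17.7
```

```bash
python3 cap.py scene 11;python3 cap.py side 11; python3 -c "
from h import *
zoom(load('scene11'),70,100,150,150,3.8,'pics/sz11.png');zoom(load('side11'),260,100,140,110,5,'pics/dz11.png')"
```

```text
16.75 [ 425.8 -341.8   31.2] [1.7993e+02 9.0000e-02 9.9280e+01] [-0.5 -0.4 -2.4] 17.3
16.8 [ 425.8 -341.8   31.3] [1.7993e+02 1.0000e-01 9.9270e+01] [-0.6  0.3 -2. ] 17.7
```

View pics/sz11.png

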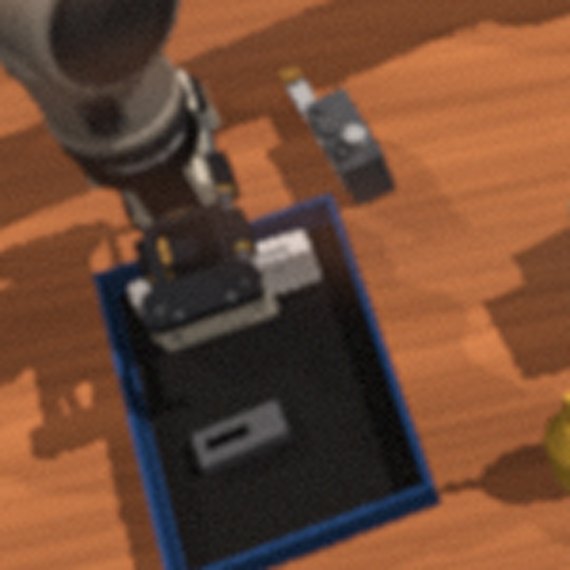

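View pics/dz11.png

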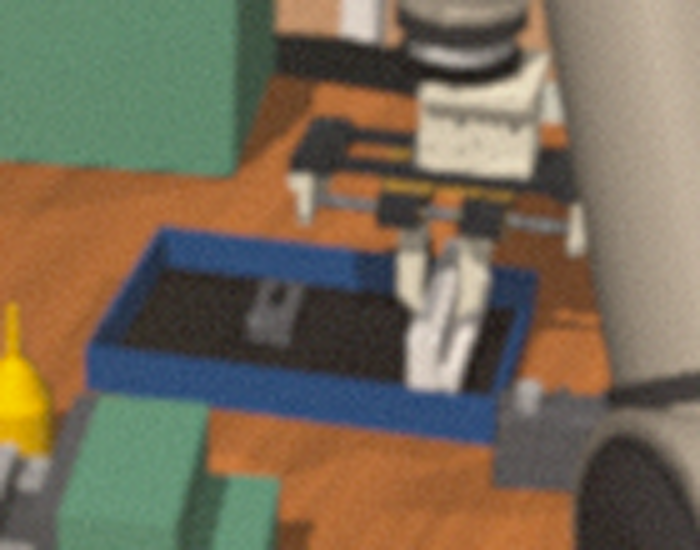

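The plate is inside the tray, clear of its walls. I lower it slowly to contact.

Emit:
carry_out(xyz=[[0,0,0.07],[0,0,0.07],[0,0,0.03],[0,0,0.02],[0,0,0.02],[0,0,0]], dr=[[0,0,0],[0,0,0],[0,0,0],[0,0,0],[0,0,0],[0,0,0]])

```text
time: 17.55
tool_pos: [425.7, -342.5, 19.5]
tcp_rot: [3.14, 0.003, 1.733]
contact_force: [-3.5, -0.8, 13.6]
grip_width: 17.6
```

It touches the floor with about 14 N. I release and rise.

Emit:
carry_out(xyz=[[0,0,-0.02],[0,0,0],[0,0,0],[0,0,0],[0,0,-0.2],[0,0,-0.5],[0,0,-1],[0,0,-1]], dr=[[0,0,0],[0,0,0],[0,0,0],[0,0,0],[0,0,0],[0,0,0],[0,0,0],[0,0,0]], gripper=-0.26)

```text
time: 18.55
tool_pos: [425.0, -341.1, 183.3]
tcp_rot: [3.141, -0.0, 1.732]
contact_force: [-0.2, -1.6, -0.3]
grip_width: 33.8
```

```bash
python3 cap.py wrist 12;python3 cap.py scene 12;python3 cap.py side 12; python3 -c "
from h import *
a=load('scene12')
zoom(load('scene12'),70,100,150,150,3.8,'pics/sz12.png');zoom(load('side12'),260,100,140,110,5,'pics/dz12.png')"
```

```text
18.6 [ 427.7 -343.9  192. ] [179.54   0.67  99.27] [ 2.4 -2.9  5.8] 34.2
18.65 [ 427.8 -343.9  188.7] [179.54   0.66  99.27] [ 0.2 -0.5 -0.2] 33.7
18.7 [ 426.6 -342.7  185.2] [179.73   0.4   99.27] [-0.1  0.7 -1.4] 34.0
```

View pics/wrist12.png

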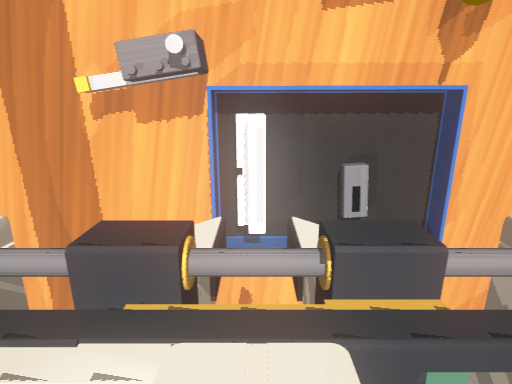

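View pics/dz12.png

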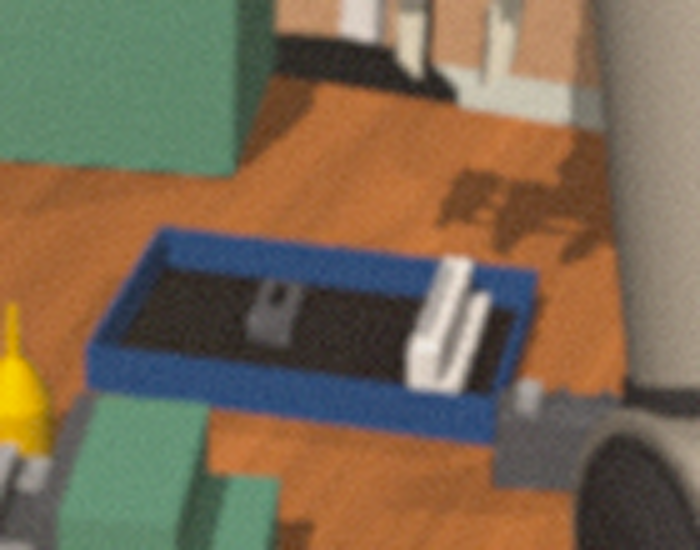

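The first plate stands on the tray floor at (251,172) in the wrist view, clear of the clamp and the walls. Next is the moving plate: turn and go to its left end with shut fingers.

Emit:
carry_out(xyz=[[0,0,0],[0,0,0],[0,0,0],[0,0,0],[0,0,0],[0,0,0],[0,0,0],[0,0,0]], dr=[[0,0,-1],[0,0,-1],[0,0,-1],[0,0,-1],[0,0,-1],[0,0,-1],[0,0,-1],[0,0,-1]], gripper=-1)

```text
time: 19.7
tool_pos: [424.5, -340.7, 179.6]
tcp_rot: [3.14, -0.002, 2.854]
contact_force: [0.3, 0.4, -0.6]
grip_width: 0.4
```

Emit:
carry_out(xyz=[[0,0,0],[0,0,0],[0,0,0],[0,0,0],[-0.6,0.45,0],[-0.8,0.6,0],[-0.8,0.6,0],[-0.8,0.6,0]], dr=[[0,0,-1],[0,0,-1],[0,0,-1],[0,0,-1],[0,0,-0.05],[0,0,0],[0,0,0],[0,0,0]])

```text
time: 20.7
tool_pos: [562.5, -161.1, 179.7]
tcp_rot: [3.14, -0.002, -2.869]
contact_force: [0.5, 0.1, 1.0]
grip_width: 0.4
```

Emit:
carry_out(xyz=[[-0.8,0.6,0],[-0.7,0.55,0],[0,0,0],[0,0,0]], dr=[[0,0,0],[0,0,0],[0,0,0],[0,0,0]])

```text
time: 21.2
tool_pos: [629.4, -72.3, 179.7]
tcp_rot: [3.141, -0.002, -2.868]
contact_force: [0.1, -0.2, -0.1]
grip_width: 0.1
```

```bash
python3 cap.py wrist 13;python3 cap.py scene 13
```

```text
21.25 [629.4 -73.  180.1] [ 1.7996e+02 -1.0000e-01 -1.6438e+02] [-0.2  0.9  0.3] 0.3
21.3 [629.5 -73.4 180.4] [ 1.7998e+02 -7.0000e-02 -1.6442e+02] [-0.1  0.5  0.3] 0.7
```

View pics/wrist13.png

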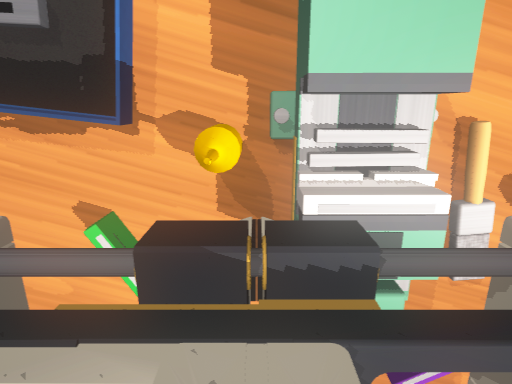

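View pics/scene13.png

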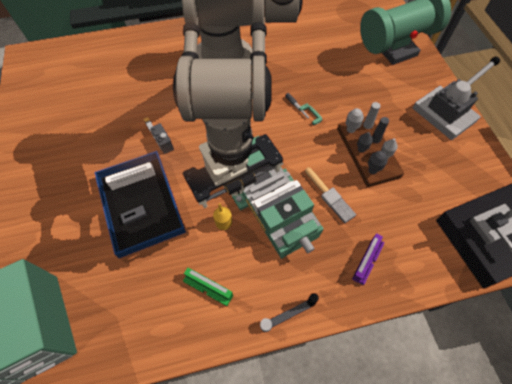

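The wrist view shows the moving plate top at cols 298–449, rows 192–213, and the oil can at (217,148), left of and ahead of the fingers.

Run:
```python
from h import *
c=load('wrist13')
zoom(c,285,160,175,70,4.3,"pics/wz13.png")
E=np.array([-.27,.963]);X=np.array([.963,.27])
t=np.array([629.5,-73.4])-[613.3,28];print("tcp",t@E,t@X)
for p in [(297.5,191),(444.5,187),(302,214),(449,211)]:
    q=onz(c,*p,102)[:2];r=q-[613.3,28];print(q.round(1),"ey",(r@E).round(1),"ex",(r@X).round(1))
for z in(20,60):print("can right,bottom",onz(c,242,148,z).round(1),onz(c,218,173,z).round(1))
```

```text
tcp -102.02220000000001 -11.777399999999961
[619.4 -39.1] ey -66.3 ex -12.2
[583.1  77.3] ey 55.6 ex -15.8
[637.7 -29.3] ey -61.7 ex 8.1
[601.4  89.8] ey 62.8 ex 5.3
can right,bottom [608.9 -93.6  20. ] [ 642.5 -111.8   20. ]
can right,bottom [603.3 -93.3  60. ] [ 632.7 -109.2   60. ]
```

View pics/wz13.png

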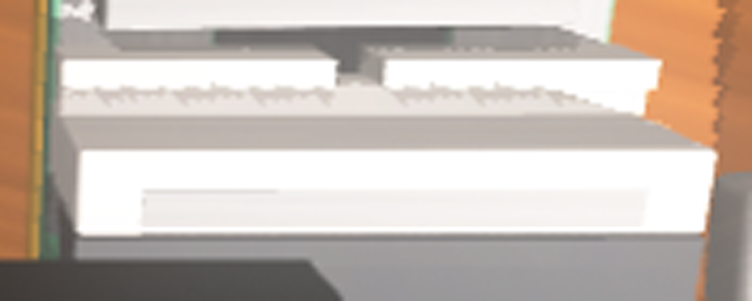

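Run:
```python
from h import *
c=load('wrist13')
E=np.array([-.27,.963]);X=np.array([.963,.27])
Q=[]
for p in [(78,150),(715,150),(80,234),(705,234)]:
    q=onz(c,285+p[0]/4.3,160+p[1]/4.3,102)[:2];Q.append(q);r=q-[613.3,28];print(q.round(1),"ey",(r@E).round(1),"ex",(r@X).round(1))
m=np.mean(Q,0);print(m,(m-[613.3,28])@E,(m-[613.3,28])@X)
```

```text
[621.3 -33.6] ey -61.5 ex -8.9
[587.8  85.6] ey 62.3 ex -9.0
[637.7 -27.8] ey -60.4 ex 8.4
[604.3  91.1] ey 63.2 ex 8.3
[612.7826837   28.82832525] 0.9373526146981439 -0.27452777773855364
```

Emit:
carry_out(xyz=[[-0.17,0.12,0],[0,0,0.5],[0,0,0.6],[0,0,0.5],[0,0,0.35],[0,0,0]], dr=[[0,0,0],[0,0,0],[0,0,0],[0,0,0],[0,0,0],[0,0,0]])

```text
time: 22.05
tool_pos: [637.2, -62.5, 62.3]
tcp_rot: [3.14, -0.003, -2.869]
contact_force: [-0.2, 0.4, 1.5]
grip_width: 0.3
```

```bash
python3 cap.py wrist 14;python3 cap.py scene 14; python3 -c "
from h import *
zoom(load('scene14'),180,130,130,110,5,'pics/sz14.png')"
```

```text
22.1 [638.2 -62.7  63.8] [ 1.7997e+02 -3.0000e-02 -1.6437e+02] [ 0.6 -0.2 -0.4] 0.5
22.15 [638.8 -62.8  64.7] [-1.7998e+02  6.0000e-02 -1.6437e+02] [ 0.8 -0.5  0. ] 0.6
```

View pics/sz14.png

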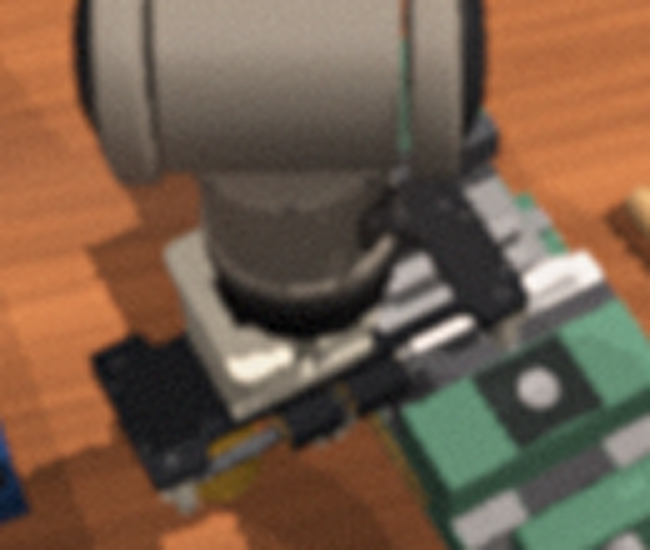

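View pics/wrist14.png

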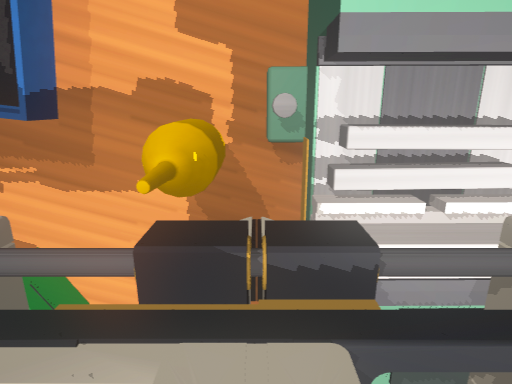

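Emit:
carry_out(xyz=[[0.035,0.07,0],[0,0.08,0],[0,0.08,0],[0,0.07,0],[0,0,0]], dr=[[0,0,0],[0,0,0],[0,0,0],[0,0,0],[0,0,0]])

```text
time: 22.78
tool_pos: [631.3, -45.3, 64.1]
tcp_rot: [3.141, 0.0, -2.868]
contact_force: [0.3, 0.1, -0.0]
grip_width: 0.3
```

Emit:
carry_out(xyz=[[0,0.05,0],[0,0.05,0],[0,0.05,0]], dr=[[0,0,0],[0,0,0],[0,0,0]])

```text
time: 23.15
tool_pos: [628.9, -37.0, 64.0]
tcp_rot: [-3.142, 0.0, -2.868]
contact_force: [-0.5, -0.9, 0.4]
grip_width: -0.1
```

```bash
python3 cap.py side 15; python3 cap.py scene 15; python3 -c "
from h import *
zoom(load('side15'),180,130,140,100,5,'pics/dz15.png');zoom(load('scene15'),200,140,130,110,5,'pics/sz15.png')"
```

```text
23.2 [628.7 -36.6  63.9] [ 179.98    0.   -164.33] [-0.6 -0.6  1.1] 0.5
23.25 [628.7 -36.6  63.9] [ 1.7998e+02 -1.0000e-02 -1.6432e+02] [ 0.1 -0.7 -0.5] 0.3
```

View pics/dz15.png

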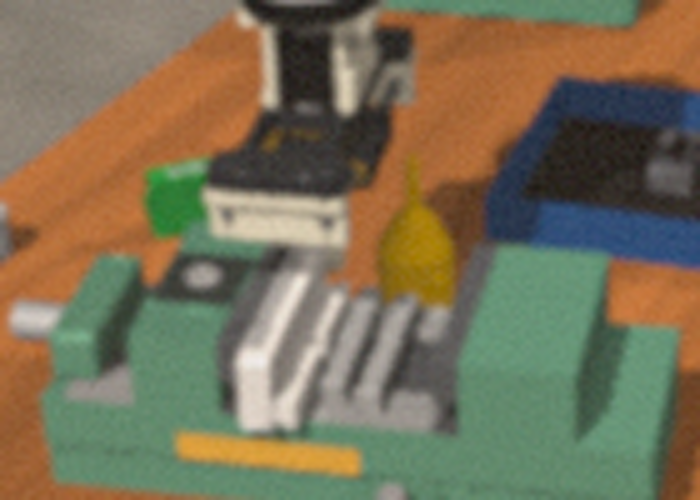

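View pics/sz15.png

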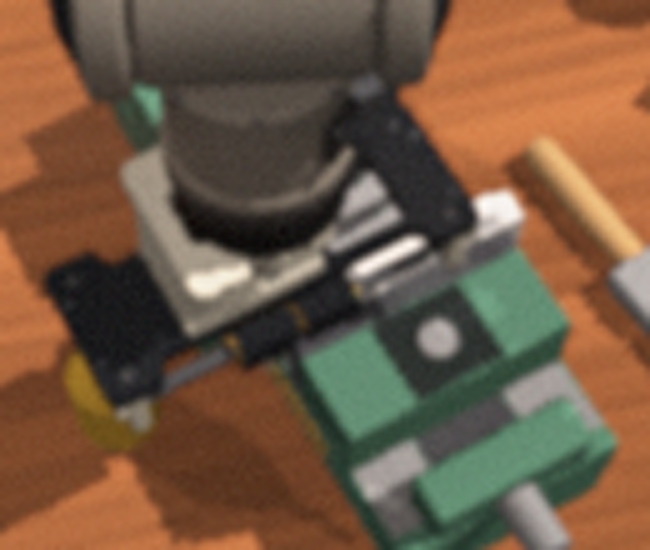

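The moving plate slides with almost no force. Since it sits backwards, it isn't held in its slot, and it would tip once its centre passes the bed's edge. I'll push it only about 50 mm out and grip it before then.

Emit:
carry_out(xyz=[[0,0.08,0],[0,0.1,0],[0,0.1,0],[0,0.1,0],[0,0.08,0],[0,0.06,0],[0,0.03,0]], dr=[[0,0,0],[0,0,0],[0,0,0],[0,0,0],[0,0,0],[0,0,0],[0,0,0]])

```text
time: 24.12
tool_pos: [619.9, -5.1, 64.0]
tcp_rot: [3.142, 0.0, -2.868]
contact_force: [0.0, -1.6, -0.1]
grip_width: 0.3
```

```bash
python3 cap.py side 16; python3 cap.py scene 16; python3 -c "
from h import *
zoom(load('side16'),180,130,140,100,5,'pics/dz16.png');zoom(load('scene16'),200,140,130,110,5,'pics/sz16.png')"
```

```text
24.18 [619.9  -5.   63.9] [ 179.99    0.   -164.33] [-0.8 -0.   0.4] 0.4
24.23 [619.9  -5.1  63.9] [ 179.98   -0.   -164.33] [-1.1 -0.7  0.4] 0.4
```

View pics/dz16.png

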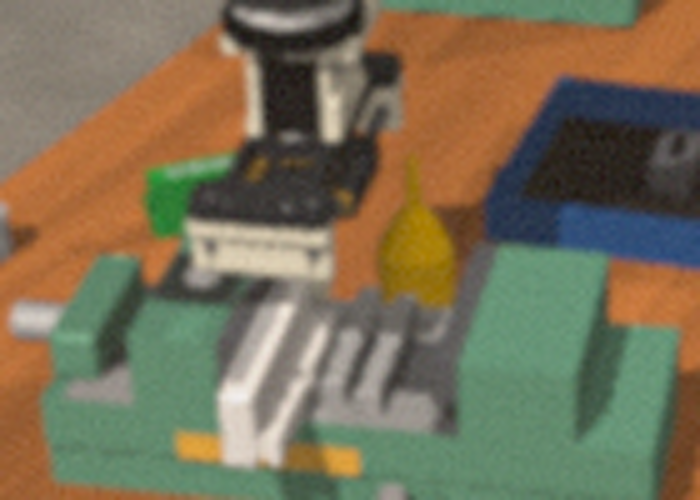

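View pics/sz16.png

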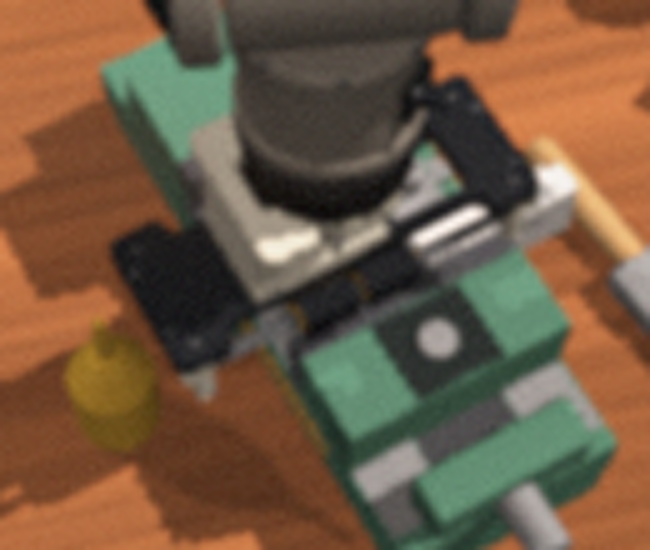

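Emit:
carry_out(xyz=[[0,0.05,0],[0,0.04,0],[0,0.03,0],[0,0,0],[0,-0.08,0],[0,-0.1,0],[0,0,-0.3],[0,0,-0.5]], dr=[[0,0,0],[0,0,0],[0,0,0],[0,0,0],[0,0,0],[0,0,0],[0,0,0],[0,0,0]])

```text
time: 25.22
tool_pos: [620.5, -8.9, 112.5]
tcp_rot: [3.141, -0.001, -2.869]
contact_force: [1.1, -0.0, 0.4]
grip_width: 0.4
```

Emit:
carry_out(xyz=[[0,0,-0.5],[0,0,0],[0,0,0],[0,0,0],[0,0,0],[0,0,0],[0,0,0]], dr=[[0,0,0.25],[0,0,1],[0,0,1],[0,0,1],[0,0,1],[0,0,1],[0,0,1]], gripper=0.1)

```text
time: 26.1
tool_pos: [621.2, -8.8, 143.4]
tcp_rot: [3.141, 0.001, 2.538]
contact_force: [-0.4, -0.2, -0.3]
grip_width: 50.4
```

Emit:
carry_out(xyz=[[0,0,0],[0,0,0],[0,0,0],[0,0,0],[0,0,0],[0.65,0.03,0],[0.65,0,0],[0,0,0]], dr=[[0,0,1],[0,0,1],[0,0,1],[0,0,1],[0,0,1],[0,0,0],[0,0,0],[0,0,0]])

```text
time: 27.1
tool_pos: [601.2, 69.2, 143.4]
tcp_rot: [3.14, -0.0, 1.847]
contact_force: [0.4, -1.3, 0.8]
grip_width: 50.4
```

```bash
python3 cap.py wrist 17
```

```text
27.15 [601.7  67.7 143.3] [1.7991e+02 3.0000e-02 1.0578e+02] [ 0.7 -0.8 -0.2] 50.6
```

View pics/wrist17.png

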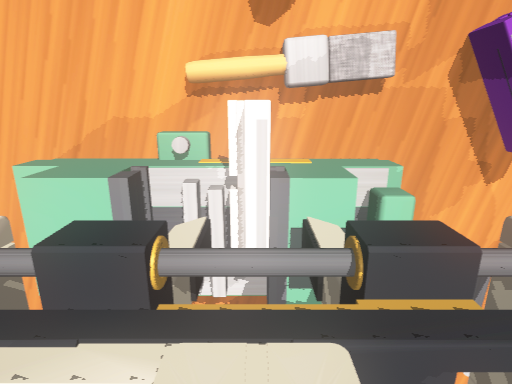

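Run:
```python
from h import *
c=load('wrist17')
zoom(c,170,90,130,120,5,"pics/wz17.png")
E=np.array([-.27,.963]);X=np.array([.963,.27])
for p in [(258,101),(245,101),(271,101),(245,160),(271,160),(245,230),(271,230)]:
    q=onz(c,*p,102)[:2];r=q-[613.3,28];print(p,q.round(1),"ey",(r@E).round(1),"ex",(r@X).round(1))
r=np.array([601.7,67.7])-[613.3,28];print("tcp",r@E,r@X)
# jaw end line
q=onz(c,280,168,102)[:2]-[613.3,28];print("jaw end",q@E,q@X)
```

```text
(258, 101) [582.7 139.4] ey 115.5 ex 0.6
(245, 101) [574.5 137. ] ey 115.5 ex -7.9
(271, 101) [590.9 141.7] ey 115.5 ex 9.2
(245, 160) [584.9  99.2] ey 76.2 ex -8.2
(271, 160) [602.1 104.1] ey 76.3 ex 9.8
(245, 230) [598.6  48.9] ey 24.1 ex -8.5
(271, 230) [617.   54.1] ey 24.2 ex 10.6
tcp 41.363099999999974 -0.45179999999991133
jaw end 70.66180111226096 16.153535420149865
```

View pics/wz17.png

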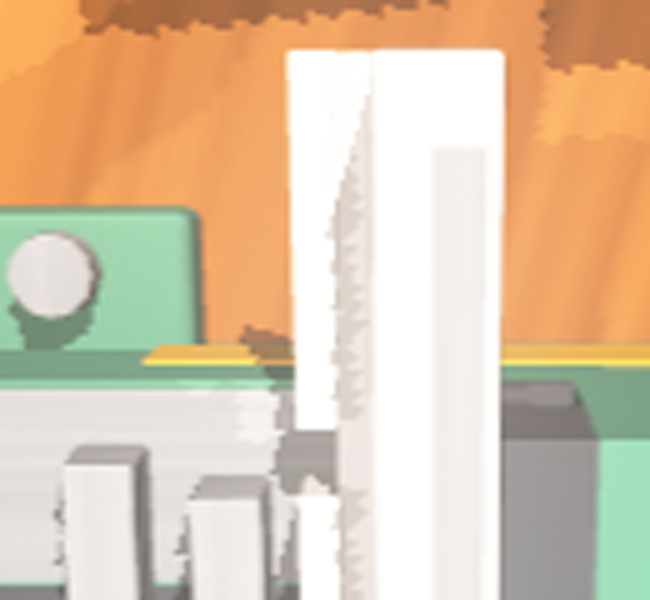

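The plate's end is at ey ≈ 115.5, so its centre is about 53 mm out and it is still straight and supported. I grip it just outside the jaw's end, at ey ≈ 76.

Emit:
carry_out(xyz=[[0.58,0.015,0],[0,0,0.5],[0,0,0.4],[0,0,0.2],[0,0,0.1],[0,0,0],[0,0,0]], dr=[[0,0,0],[0,0,0],[0,0,0],[0,0,0],[0,0,0],[0,0,0],[0,0,0]])

```text
time: 28.02
tool_pos: [593.7, 100.4, 70.8]
tcp_rot: [3.14, 0.0, 1.844]
contact_force: [0.2, 0.5, -0.3]
grip_width: 50.3
```

```bash
python3 cap.py wrist 18; python3 cap.py side 18; python3 -c "
from h import *
zoom(load('side18'),180,110,130,110,5,'pics/dz18.png')"
```

```text
28.07 [593.6 100.5  70.8] [1.7991e+02 2.0000e-02 1.0566e+02] [ 0.1  0.4 -0.9] 50.3
28.12 [593.6 100.6  70.7] [1.7992e+02 1.0000e-02 1.0566e+02] [-0.1 -0.  -0.9] 50.7
```

View pics/wrist18.png

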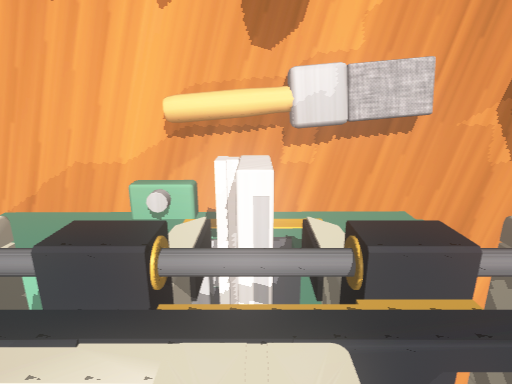

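View pics/dz18.png

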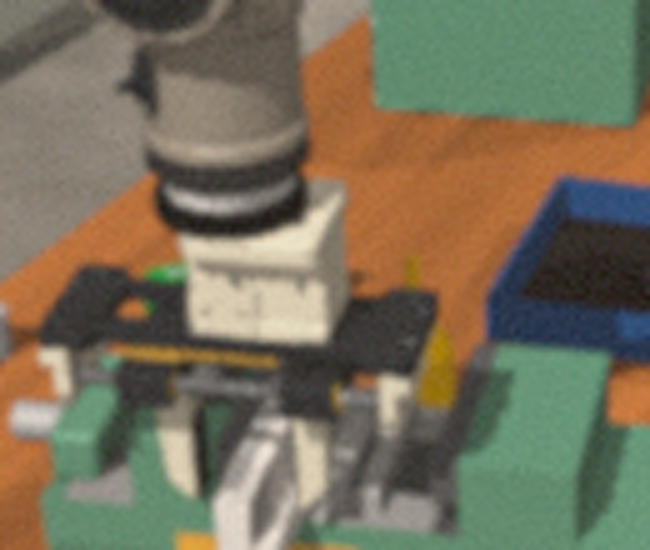

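Emit:
carry_out(xyz=[[0.03,0,0],[0,0,0],[0,0,0],[0,0,0],[0,0,0],[0,0,0],[0,0,0]], dr=[[0,0,0],[0,0,0],[0,0,0],[0,0,0],[0,0,0],[0,0,0],[0,0,0]], gripper=-1)

```text
time: 29.0
tool_pos: [592.5, 102.3, 69.9]
tcp_rot: [-3.141, -0.0, 1.844]
contact_force: [-0.8, -0.7, 0.5]
grip_width: 17.9
```

Emit:
carry_out(xyz=[[0.1,0,0],[0.2,0,0],[0.2,0,0],[0.2,0,0],[0.25,0,0],[0.25,0,0],[0.2,0,0],[0,0,0]], dr=[[0,0,0],[0,0,0],[0,0,0],[0,0,0],[0,0,0],[0,0,0],[0,0,0],[0,0,0]])

```text
time: 30.0
tool_pos: [569.4, 184.3, 69.7]
tcp_rot: [-3.141, -0.0, 1.846]
contact_force: [-0.6, -1.3, -3.3]
grip_width: 17.6
```

```bash
python3 cap.py scene 19; python3 cap.py side 19; python3 -c "
from h import *
zoom(load('side19'),150,120,130,110,5,'pics/dz19.png');zoom(load('scene19'),230,120,130,110,5,'pics/sz19.png')"
```

```text
30.05 [569.7 183.7  69.7] [-179.99   -0.    105.72] [-1.1 -1.2 -3.6] 17.8
30.1 [569.9 183.2  69.8] [-179.99    0.    105.68] [-0.3  0.8 -2.3] 17.9
```

View pics/sz19.png

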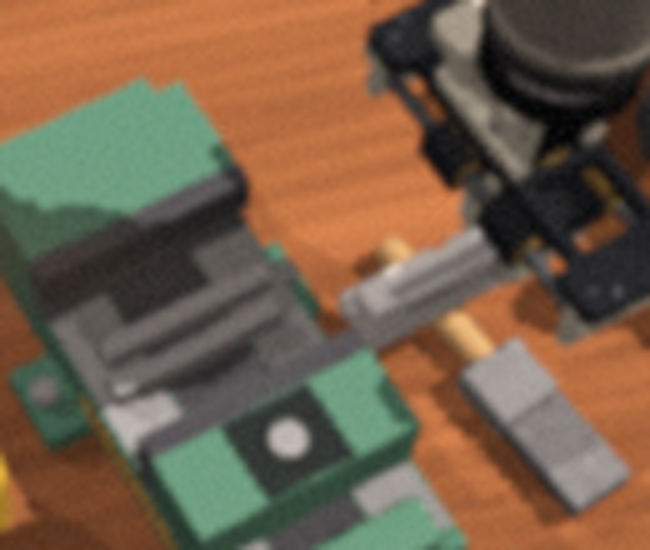

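View pics/dz19.png

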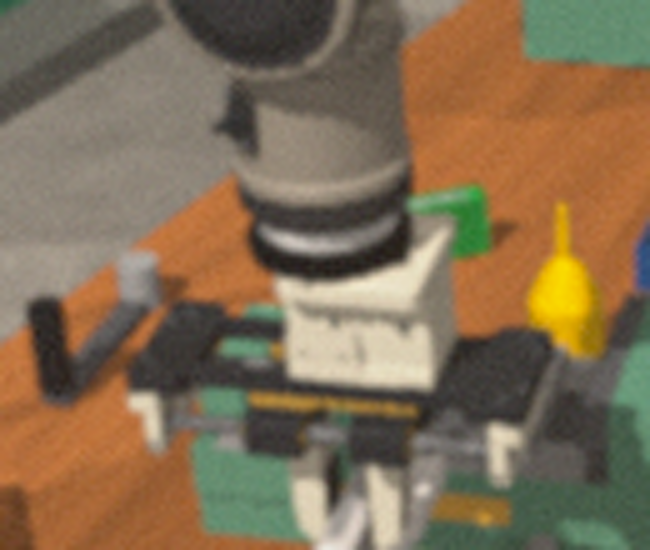

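The moving plate is free and level, with its full weight on the wrist. I lift it and carry it to the tray.

Emit:
carry_out(xyz=[[0,0,-0.4],[0,0,-0.7],[0,0,-0.65],[-0.3,-0.1,0],[-0.6,-0.21,0],[-0.77,-0.27,0],[-0.77,-0.27,0],[-0.77,-0.27,0]], dr=[[0,0,0],[0,0,0.4],[0,0,0.4],[0,0,0],[0,0,0],[0,0,0],[0,0,0],[0,0,0]])

```text
time: 31.1
tool_pos: [532.8, -20.2, 173.1]
tcp_rot: [-3.139, -0.001, 1.733]
contact_force: [1.2, -0.4, -3.1]
grip_width: 18.0
```

Emit:
carry_out(xyz=[[-0.77,-0.27,0],[-0.77,-0.27,0],[-0.77,-0.27,0],[-0.77,-0.27,0],[-0.77,-0.27,0],[-0.5,-0.18,0],[-0.26,-0.09,0],[0,0,0]], dr=[[0,0,0],[0,0,0],[0,0,0],[0,0,0],[0,0,0],[0,0,0],[0,0,0],[0,0,0]])

```text
time: 32.1
tool_pos: [482.2, -306.9, 173.8]
tcp_rot: [-3.14, -0.002, 1.731]
contact_force: [0.2, -0.1, -3.6]
grip_width: 17.5
```

```bash
python3 cap.py wrist 20;python3 cap.py scene 20;python3 cap.py side 20; python3 -c "
from h import *
zoom(load('scene20'),70,80,160,150,3.8,'pics/sz20.png');zoom(load('side20'),250,60,140,140,4,'pics/dz20.png')"
```

```text
32.15 [ 482.7 -305.8  174.1] [-1.7995e+02 -1.0000e-01  9.9240e+01] [-0.4  0.2 -2.6] 18.1
32.2 [ 483.  -305.3  174.4] [-1.7997e+02 -9.0000e-02  9.9290e+01] [-0.1  0.1 -2. ] 17.4
32.25 [ 483.2 -305.1  174.6] [-1.7998e+02 -6.0000e-02  9.9340e+01] [ 0.3 -0.9 -3.8] 18.0
```

View pics/wrist20.png

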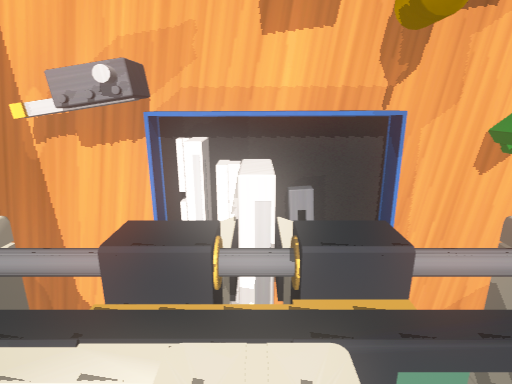

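View pics/dz20.png

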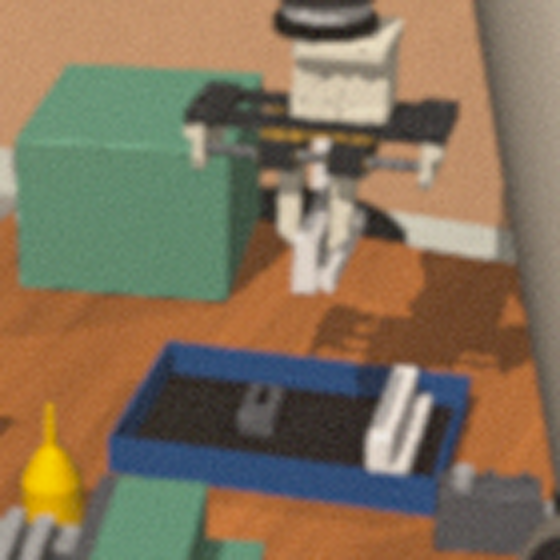

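View pics/sz20.png

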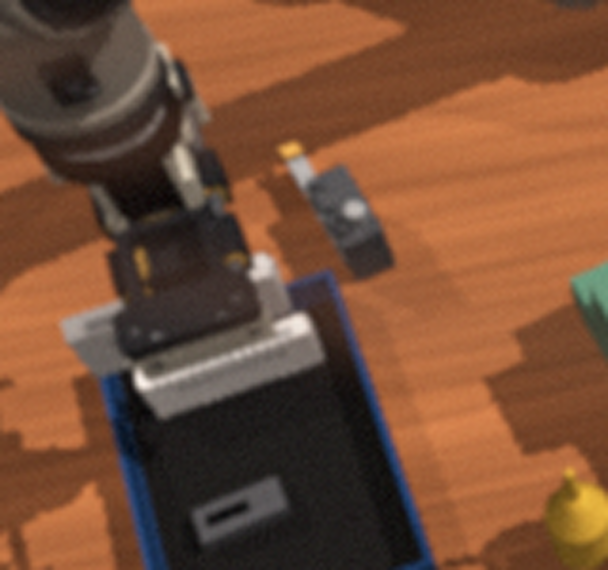

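The second plate hangs level above its free spot between plate one and the clamp. I lower it.

Emit:
carry_out(xyz=[[-0.03,0,0.3],[0,0,0.5],[0,0,0.5],[0,0,0.5],[0,0,0.4],[0,0,0.2],[0,0,0],[0,0,0]], dr=[[0,0,0],[0,0,0],[0,0,0],[0,0,0],[0,0,0],[0,0,0],[0,0,0],[0,0,0]])

```text
time: 33.25
tool_pos: [484.3, -308.4, 32.0]
tcp_rot: [3.14, 0.001, 1.733]
contact_force: [-0.5, -0.5, -2.6]
grip_width: 18.0
```

```bash
python3 cap.py wrist 21;python3 cap.py side 21; python3 -c "
from h import *
zoom(load('side21'),250,100,140,110,5,'pics/dz21.png')"
```

```text
33.3 [ 484.2 -308.5   32.1] [1.7991e+02 9.0000e-02 9.9280e+01] [-0.9  0.  -2.8] 17.5
33.35 [ 484.1 -308.5   32. ] [1.7992e+02 9.0000e-02 9.9270e+01] [ 0.   0.2 -3.2] 17.8
```

View pics/wrist21.png

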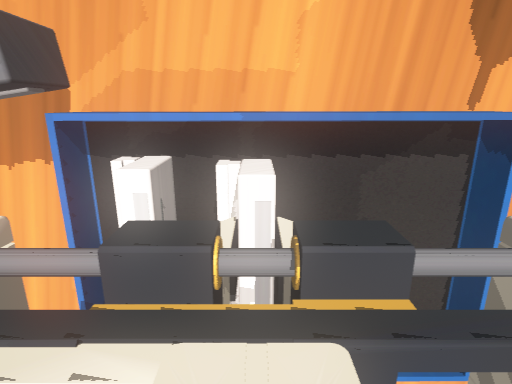

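View pics/dz21.png

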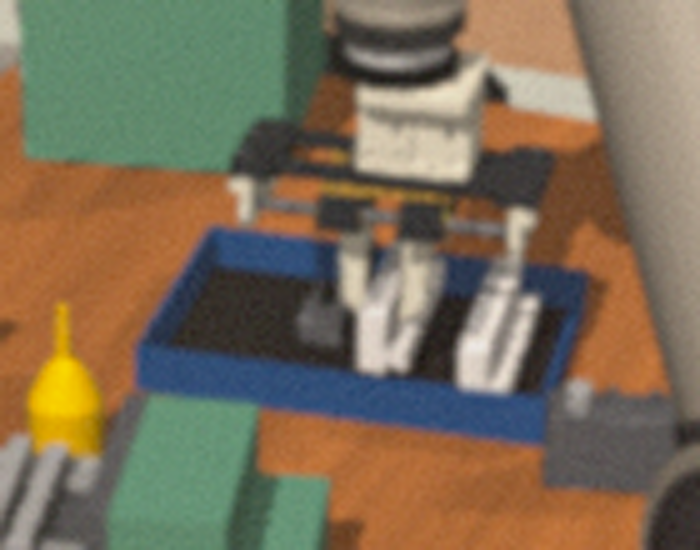

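Emit:
carry_out(xyz=[[0,0,0.07],[0,0,0.08],[0,0,0.04],[0,0,0.03],[0,0,0.02],[0,0,0]], dr=[[0,0,0],[0,0,0],[0,0,0],[0,0,0],[0,0,0],[0,0,0]])

```text
time: 34.1
tool_pos: [483.5, -308.1, 16.4]
tcp_rot: [-3.142, -0.0, 1.732]
contact_force: [-0.2, 0.2, -3.3]
grip_width: 17.8
```

Emit:
carry_out(xyz=[[0,0,0.02],[0,0,0.02],[0,0,0]], dr=[[0,0,0],[0,0,0],[0,0,0]])

```text
time: 34.48
tool_pos: [483.7, -308.2, 15.9]
tcp_rot: [3.141, 0.001, 1.733]
contact_force: [-3.7, 2.9, 11.1]
grip_width: 17.8
```

It touches with about 11 N upward. I release with a narrow opening and rise straight up.

Emit:
carry_out(xyz=[[0,0,-0.015],[0,0,0],[0,0,0],[0,0,0],[0,0,-0.2],[0,0,-0.5],[0,0,-0.8],[0,0,-0.8]], dr=[[0,0,0],[0,0,0],[0,0,0],[0,0,0],[0,0,0],[0,0,0],[0,0,0],[0,0,0]], gripper=-0.35)

```text
time: 35.48
tool_pos: [483.4, -308.0, 155.1]
tcp_rot: [3.141, 0.0, 1.732]
contact_force: [0.3, 0.1, -0.6]
grip_width: 29.6
```

Emit:
carry_out(xyz=[[0,0,-0.5],[0.5,0.5,0],[0.9,0.5,0],[0.9,0.5,0],[0.7,0.3,0],[0,0,0],[0,0,0],[0,0,0]], dr=[[0,0,0],[0,0,0],[0,0,0],[0,0,0],[0,0,0],[0,0,0],[0,0,0],[0,0,0]])

```text
time: 36.48
tool_pos: [560.9, -114.4, 183.2]
tcp_rot: [3.141, 0.0, 1.731]
contact_force: [0.7, -0.3, -0.6]
grip_width: 29.8
```

```bash
python3 cap.py scene 22;python3 cap.py side 22; python3 -c "
from h import *
zoom(load('side22'),240,110,140,110,5,'pics/dz22.png');zoom(load('scene22'),85,140,110,120,4.8,'pics/sz22.png')"
```

```text
36.52 [ 560.9 -114.4  183.2] [1.7999e+02 1.0000e-02 9.9160e+01] [-0.2  0.5  0.1] 29.7
36.58 [ 560.8 -114.4  183.1] [180.     0.    99.15] [-0.1  0.   0.7] 29.9
```

View pics/scene22.png

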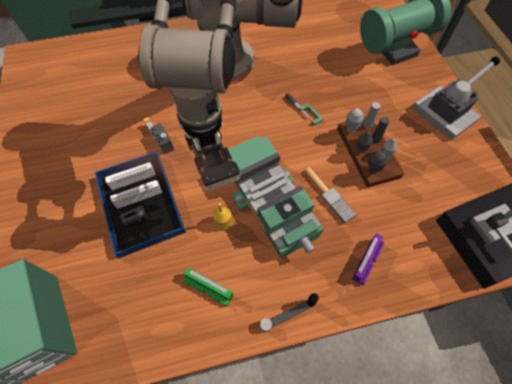

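View pics/sz22.png

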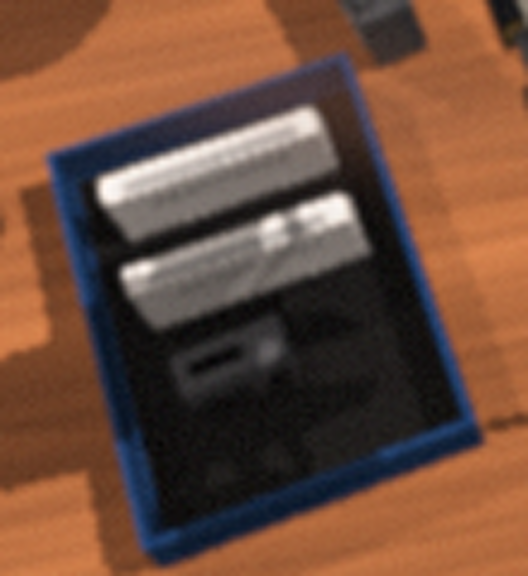

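View pics/dz22.png

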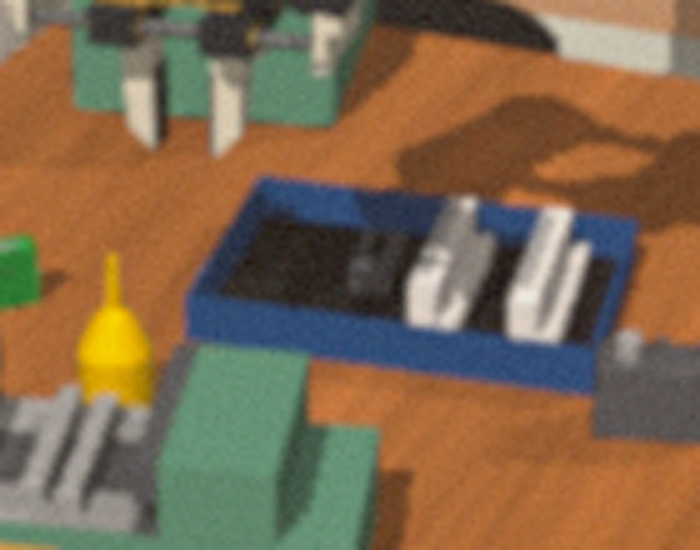

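Both plates stand upright in the tray, apart from each other and from the clamp. Last, I check that the bystanders are unmoved.

Run:
```python
from h import *
a=load('side1')["image"];b=load('side22')["image"]
z=lambda i:cv2.resize(i[165:260,170:330],None,fx=2.4,fy=2.4,interpolation=cv2.INTER_CUBIC)
a0=load('scene0')["image"];b0=load('scene22')["image"];y=lambda i:cv2.resize(i[85:280,85:365],None,fx=1.4,fy=1.4)
t=np.hstack([z(a),z(b)]);u=np.hstack([y(a0),y(b0)]);w=min(t.shape[1],u.shape[1])
cv2.imwrite("pics/cmp22.png",np.vstack([t[:,:w],u[:,:w]]))
```

```text
(no output)
```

View pics/cmp22.png

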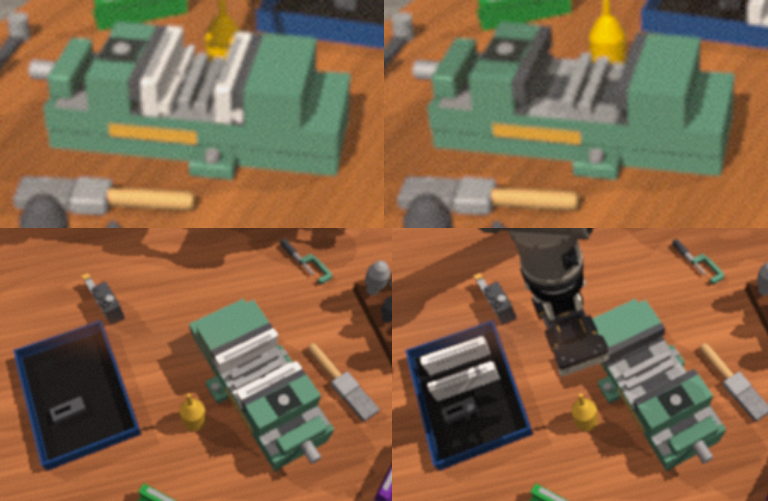

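The before-and-after comparison shows the parallels, can, brush, tool holder, micrometer and clamp where they were. I hand the job in.

```bash
python3 -c "
from plant import *
print(close_job())"
```

```text
the job is handed in; nothing more can be done
None
```

I slid both soft jaw plates out endwise on the side away from the oil can and set each one standing on the tray floor. The job was handed in at about 36.6 s, and `close_job()` gives no verdict.

**Method:** I pushed each plate partway out from its tray-side end with the fingers shut. I then gripped it across its thickness, pulled it clear, carried it over and lowered it to a light touch (11–14 N) before opening the fingers.

**Last checks:** The final scene and side pictures show both plates upright, apart from each other and from the clamp. The parallels, oil can, brush, tool holder, micrometer and clamp look unmoved. I compared pictures for this and did not measure their positions again.

**What disagreed with the description:**
- **Finger length:** The real fingertips end about 32 mm short of the stated position. The first push slid over the fixed plate's top instead of moving it, and I then touched that top with about 8 N to calibrate the height.
- **Moving plate:** It sat with its tongue facing the vise opening and slid with almost no force, so its spring ball never seemed to be engaged. I gripped it before its centre passed the bed's edge so it could not tip.
- **Tray position:** Two estimates of the tray's centre differed by about 7 mm, so I used their average.

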